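# Tap the loaded bottle cradle home under the date coder

### The job

Take the orange-tipped tapping rod out of its pot and, with its tip, tap the white cradle with the bottle lying in it along the slideway into the date coder's hood until you feel it come up fully against the stop hidden inside. Go gently: do not shove the cradle or ram the stop, keep the gripper itself off the cradle, and keep the bottle lying in it. Then stand the rod back in its pot, tip down, and leave the other things on the bench where they are.

Things in the scene. Friction and masses are not known exactly. Their poses are not given: they have to be found in the camera images.
- coder: Fixed bench date coder: aluminium base 180 (x) by 176 mm (y), its top 16 mm above the bench; on it a light grey hood with a dark print-head housing. Origin: underside of the base, on its middle line, 85 mm behind its front edge. Level +x is the way the cradle slides in; the hood is open towards -x only. Guide rails 16 mm high run along x, inner faces at y = +-63.5 mm.
- coder_lip (a point): Middle of the lower front edge of the hood's roof: coder x = -45 mm, 125 mm above the bench; axes as the coder's. Opening below it 149 mm wide. Above it the front rises 10 mm, then, 27 mm farther back, to 199 mm. The stop, a pin under the cradle, is unseen and set anew each job: feel for it. Home, the cradle's front is 25 to 50 mm past this edge: lean the rod 25 to 50 degrees, top towards coder -x.
- cradle: White plastic block, 76 (x) by 124 (y) by 30 mm high, 0.4 to 0.65 kg, loose between the rails, 1.5 mm play each side. Origin: centre of its underside, 16 mm above the bench; +x points into the hood. Starts with its front at the hood's edge, 25 to 65 mm from home. Slides at 2 to 6 N (a brisk tap peaks near 12) and stays where left. At the stop the force climbs steeply: keep it under 25 N.
- cradle_push (a point): Where to push: middle of the cradle's front face (its -x side), a brass wear plate 34 mm wide and 16 mm high in the face; 15 mm above the cradle's underside, 31 mm above the bench, 38 mm before the cradle's origin. Axes as the cradle's. The lying bottle tops the block by 12 mm, 11 mm behind this face. A white box 70 mm high stands before the open front, 70 mm or more from this face.
- bottle_job: Gold oval bottle with a white top, 97 x 52 x 26 mm, lying across the cradle in its pocket, loose, 0.075 kg. Origin: centre of the bottle's foot; its z axis runs along the bottle towards the top.
- rod: Tapping rod, 200 mm long, 0.13 kg, standing upright in the pot. Origin: middle of the flat end of its tip; +z runs up along the rod. From the tip: orange plastic head 24 mm in diameter, 0 to 34 mm; steel shaft 12 mm in diameter to 127 mm; black square handle 22 x 22 mm from 127 to 197 mm (grip it there); its flats face the rod's x and y axes.
- pot: Aluminium tool pot fixed to the bench, a plain round cup on a flange 84 mm wide and 7 mm high: 52 mm outside, 40 mm inside, rim 58 mm above the bench, inner floor 8 mm above the bench. Origin: centre of its underside. The rod stands in it, tip down.
- bottle_a: Bystander: upright gold oval bottle, 26 x 52 x 97 mm. Origin: centre of its underside.
- bottle_b: Bystander: another upright gold oval bottle, 26 x 52 x 97 mm. Origin: centre of its underside.
- ferrule_a: Bystander: white flanged ferrule, 50 mm wide, 30 mm high. Origin: centre of its underside.
Things that resemble listed ones, but are neither listed nor needed, are in the scene too. There is more than one size of the rod; the one meant has the size given above.

How it is judged:
On the way, in this order (a step that is already met when the one before it is completed fails the run):
1. the rod is lifted out of its pot (z of rod in the frame of pot above 0.07 m), for 0.1 s.
2. the cradle is pushed up against the hidden stop (x of backstop_c0 in the frame of cradle below -0.0275 m), for 0.2 s.
At the end, for the whole second after the job is handed in: the cradle rests against the hidden stop (gap under 1.5 mm), flat in the slideway, with the bottle still lying in its pocket; the rod stands tip down in its pot (tip within 18 mm of the pot's axis, within 12 mm of its floor, leaning less than 20 degrees); all at rest (x of backstop_c0 in the frame of cradle below -0.0275 m and y of cradle in the frame of coder between -0.005 and 0.005 m and z of cradle in the frame of coder below 0.02 m and angle between the x axis of cradle and the x axis of coder, either way round below 0.08 rad and z of bottle_job in the frame of cradle between 0.02 and 0.04 m and x of bottle_job in the frame of cradle between -0.012 and 0.012 m and horizontal distance between rod and pot below 0.018 m and z of rod in the frame of pot below 0.02 m and angle between rod's own z axis and vertical below 0.35 rad and linear speed of each of cradle, rod, bottle_job below 0.01 m/s); the robot touches nothing.
It fails at once if the stop is rammed: the cradle presses on it with more than 30 N (contact force between backstop_c0 and cradle above 30 N).
It fails at once if the cradle is shoved faster than 0.15 m/s (linear speed of cradle above 0.15 m/s).
It fails at once if the gripper touches the cradle (more than 1 N) (contact force between any of the fingers, the arm and cradle above 1 N).
It fails at once if the bottle leaves its pocket in the cradle (not (z of bottle_job in the frame of cradle between 0.02 and 0.04 m and x of bottle_job in the frame of cradle between -0.012 and 0.012 m)).
It fails at once if one of the loose bystanders is shifted by more than 30 mm (distance of any of bottle_a, bottle_b, ferrule_a from where it was at the start of the episode above 0.03 m).
It also fails if it takes over 61 s, if anything falls off the work surface, if the arm or the gripper's body presses on something with over 40 N, if the wrist force passes 120 N, or if a joint passes its speed limit or range.

### The arm

A 6-joint arm with a two-finger parallel gripper is mounted at the origin on the work surface; the furniture and walls round the work are solid. World frame = base frame: x ahead of the robot, y to its left, z up, the work surface at z = 0. Lengths are in m, angles in rad, forces in N, time in s.
With the tool pointing down it reaches from about 0.35 to 0.85 m from the base axis. Payload 8.1 kg.
Tool frame: the origin (TCP) lies between the finger pads; the fingertips stand 8 mm ahead of it and the grasp point (between the pads) lies 11 mm behind it; y points along the fingers, x is the direction in which the jaws open and shut, and the axes are right-handed (so a half turn about y gives the same grasp; the last joint's range is limited). The gripper opens to 85 mm and grips with 20 to 120 N. Pads are 22 mm wide; open, the fingers measure 114 mm over their backs; the gripper's body (76 mm by 85 mm) begins 54 mm behind the grasp point. The pads swing forward as they close: fully open they stand 13 mm farther back than shut.
Start: joints at [1.184, 0.13, 1.488, -0, 1.523, -0.085], TCP at [0.178, 0.573, 0.239] pointing down, gripper open.
Joint ranges: [-2.96, 2.96], [-0.89, 2.26], [0.02, 2.5], [-1.34, 4.48], [0, 2.73], [-2.66, 2.66]. Speed limits (rad/s): [2.39, 2.39, 2.79, 3.14, 3.14, 3.14].

### API

Orientations are given as a 3x3 rotation matrix whose columns are the frame's x, y, z axes.
In Python, from bench import bot, get_image, camera_model, spotter gives the robot as it stands. The module is installed in compiled form; this text tells all that it offers.
- The arm moves only by the tool step_arm, never from a script. Its argument "targets" is a list of rows, each a list of 7 numbers: the gripper's target within -1 to 1 (shut at 1, half-way at 0, fully open at -1), then the shift along the tool's x, y, z in mm, then the turn, a rotation vector about the tool's x, y, z in rad. A call has 1 to 10 rows; each row is the pose to reach, as a shift and turn from the pose measured when the call began, along the tool's axes at that moment; what a row does not reach only later rows make up. A row lasts 1/10 s, in which the tool goes at most 50 mm and 8.59 degrees, less where a joint would pass 70% of its speed; a pose out of reach is approached as far as the arm can. A call with a gripper value outside its range is refused whole. The fingers move at their own pace and stop on an object; "newtons" is the grip in N (left out, the last holds). Time passes only in rows, so rows that repeat a pose let the fingers close. It gives the time, the measured TCP pose, the force and the opening at its end, in the units of the state.
- bot.state(): the state, without advancing time (a new reading comes with each control period).
- get_image(name): name is "scene" or "side" or "wrist"; returns the picture (480x640x3 uint8, red, green, blue); there is no depth.
- camera_model(name): a dict with "mtx" (3x3 intrinsics, pixels), "distortion" ([k1, k2, p1, p2, k3] as OpenCV has them; the pictures are not rectified), "camera_from_world" (4x4, takes a point from world to camera coordinates). Camera axes: x right, y down, z forward; pixel columns grow to the right and rows downward; lengths in m; the calibration is good to about 2 mm. A picture is of the moment at which its call begins: read the wrist's pose just before it. camera_model takes no time and is no camera call; for the wrist camera it gives the pose at the moment of the call.
- bot.hand_in(): hands the job in, once; it reports no verdict.
Trained networks look in the newest picture that a camera, given by its name, has taken for a name from the list of things; names that differ only in an ending like _2 or _b are one class to them, and where a whole thing is asked for, a point or a joint stands for the part that bears it (a point fixed in the world has none). Each returns a list of dicts, best first, with "score" (0 to 1); they miss things now and then, are a little off and sometimes report something else, mostly with a low value. They report only what shows in the picture. A call takes as long as a camera call. They do not tell look-alikes from the thing itself.
- spotter.search_frame(camera, name): "extent" ([left, top, right, bottom] in pixels, round what is visible of it).
The state is a dict: "clock": time; "joint_pos": joint angles; "joint_vel": joint speeds; "tau": joint torques, N m; "position": TCP position; "tcp_rot": TCP orientation; "force": force on the tool from outside, world axes, zero at the start; "torque": the same for the moment, N m; "opening": finger opening in m.
Only numpy, scipy, OpenCV 4.12 (cv2) and the standard library are available. Lean on these libraries where they do the work, as an engineer would, in place of code of your own. Each camera call takes 0.05 s, during which the arm holds its last target.

## Working session

There is one attempt and no reset: what is moved stays moved. The work goes in short steps, Python scripts to look and compute and a tool call to move; the robot and the scene stay as the last step left them, time stands still between calls to the robot, and variables do not carry over. Pictures are saved under pics/ and viewed, and the job is handed in when it is done.

Besides the shell and the picture viewer there is one more tool, called by a JSON object that holds its "api" and its "payload", one argument or row to a line. step_arm: Moves the arm, as the interface text tells. Its arguments: {"type":"object","properties":{"targets":{"type":"array"},"newtons":{"type":"number"}},"required":["targets"]}

```bash
mkdir -p pics; cat > h.py <<'E'
import numpy as np, cv2, json
from bench import bot, get_image, camera_model, spotter
def save(n,f):
    im=get_image(n); cv2.imwrite('pics/'+f,im[:,:,::-1]); return im
def proj(cm,P):
    P=np.atleast_2d(P).astype(float); T=np.array(cm['camera_from_world'])
    r,_=cv2.Rodrigues(T[:3,:3]); p,_=cv2.projectPoints(P,r,T[:3,3],np.array(cm['mtx']),np.array(cm['distortion'],float)); return p[:,0]
def ray(cm,uv):
    T=np.array(cm['camera_from_world']); n=cv2.undistortPoints(np.array([[uv]],float),np.array(cm['mtx']),np.array(cm['distortion'],float))[0,0]
    d=T[:3,:3].T@np.array([n[0],n[1],1]); o=-T[:3,:3].T@T[:3,3]; return o,d/np.linalg.norm(d)
def atz(cm,uv,z):
    o,d=ray(cm,uv); return o+d*(z-o[2])/d[2]
E
python3 - <<'E'
from h import *
np.set_printoptions(precision=4,suppress=True)
for n in ['scene','side','wrist']:
    save(n,n+'0.png')
    cm=camera_model(n); T=np.array(cm['camera_from_world']); print(n,-T[:3,:3].T@T[:3,3],T[2,:3])
    for t in ['coder','coder_lip','cradle','cradle_push','bottle_job','rod','pot','bottle_a','ferrule_a']:
        try: print(t,[(np.round(r['extent']).tolist(),round(r['score'],2)) for r in spotter.search_frame(n,t)])
        except Exception as e: print(t,e)
s=bot.state();print(s)
E
```

```text
scene [-0.027  -0.8009  0.674 ] [ 0.4463  0.7344 -0.5113]
coder [([236.0, 178.0, 330.0, 290.0], 0.97)]
coder_lip [([236.0, 172.0, 329.0, 291.0], 0.72)]
cradle [([257.0, 236.0, 313.0, 277.0], 0.61)]
cradle_push [([256.0, 238.0, 316.0, 276.0], 0.6)]
bottle_job [([266.0, 243.0, 309.0, 262.0], 0.94)]
rod [([210.0, 160.0, 220.0, 216.0], 0.76), ([233.0, 190.0, 238.0, 245.0], 0.73)]
pot [([206.0, 207.0, 236.0, 239.0], 0.66), ([212.0, 160.0, 221.0, 211.0], 0.51), ([234.0, 176.0, 328.0, 291.0], 0.33)]
bottle_a [([383.0, 274.0, 404.0, 319.0], 0.76), ([352.0, 253.0, 372.0, 295.0], 0.59)]
ferrule_a [([382.0, 356.0, 406.0, 380.0], 0.94)]
side [-0.2673 -0.5969  0.6714] [ 0.6716  0.5438 -0.5033]
coder [([219.0, 187.0, 331.0, 316.0], 0.97), ([402.0, 274.0, 427.0, 291.0], 0.19)]
coder_lip [([220.0, 185.0, 333.0, 317.0], 0.76)]
cradle [([262.0, 256.0, 316.0, 301.0], 0.62)]
cradle_push [([259.0, 254.0, 315.0, 300.0], 0.79)]
bottle_job [([262.0, 257.0, 305.0, 285.0], 0.65)]
rod [([169.0, 183.0, 187.0, 247.0], 0.94), ([207.0, 217.0, 216.0, 276.0], 0.94)]
pot [([176.0, 238.0, 206.0, 273.0], 0.86)]
bottle_
[... 323 characters left out ...]
radle_push [([78.0, 429.0, 136.0, 480.0], 0.45)]
bottle_job []
rod [([91.0, 421.0, 140.0, 480.0], 0.58)]
pot [([204.0, 367.0, 230.0, 401.0], 0.63)]
bottle_a []
ferrule_a []
{'clock': 1.5, 'joint_pos': array([ 1.1836,  0.1304,  1.4882,  0.    ,  1.523 , -0.0854]), 'joint_vel': array([ 0.0016,  0.0002,  0.0019, -0.0014, -0.0007,  0.0011]), 'tau': array([  0.0001, -56.931 , -50.0846,  -0.0002,   0.0016,   0.    ]), 'position': array([0.1783, 0.5729, 0.2393]), 'tcp_rot': array([[ 0.2972,  0.    , -0.9548],
       [ 0.9548,  0.    ,  0.2972],
       [ 0.    , -1.    ,  0.    ]]), 'force': array([ 0.3742, -0.4391,  0.0821]), 'torque': array([0.0207, 0.013 , 0.0128]), 'opening': 0.0855178502967224}
```

View pictures.

View pics/scene0.png

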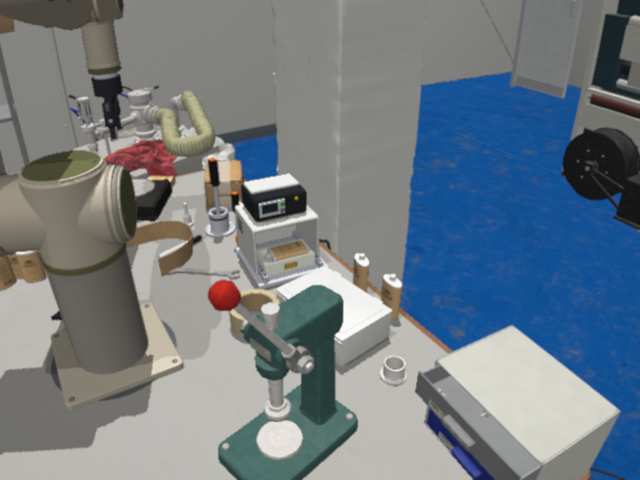

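View pics/side0.png

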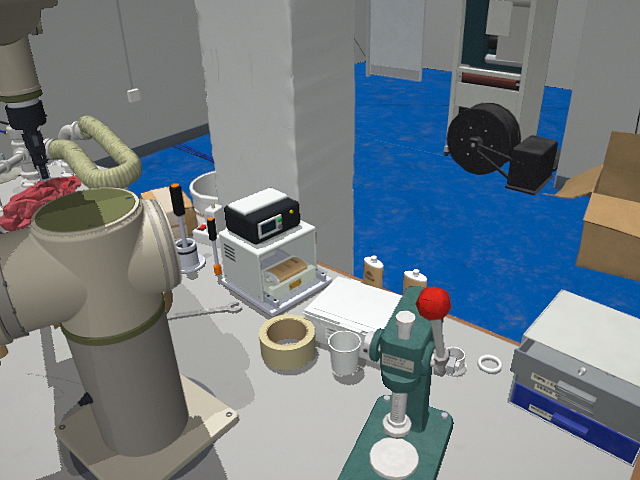

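View pics/wrist0.png

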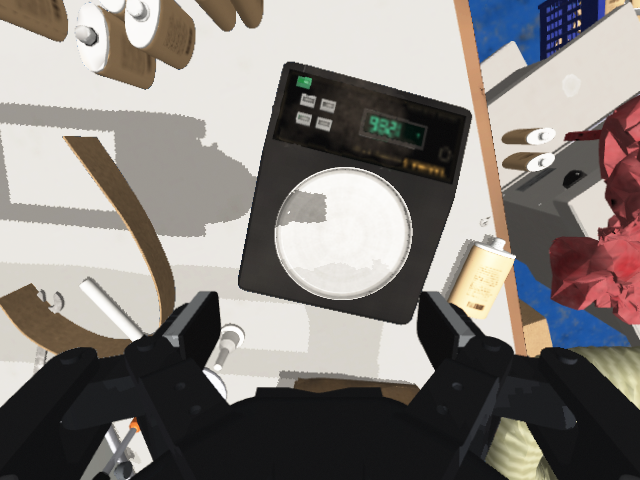

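```bash
python3 - <<'E'
from h import *
a=cv2.imread('pics/scene0.png')[140:300,170:340]; b=cv2.imread('pics/side0.png')[170:330,155:345]
a=cv2.resize(a,None,fx=4,fy=3.75,interpolation=3);a=cv2.resize(cv2.imread('pics/scene0.png')[145:295,180:340],None,fx=4.5,fy=4,interpolation=cv2.INTER_CUBIC) if 0 else cv2.resize(cv2.imread('pics/scene0.png')[145:295,170:340],None,fx=4,fy=4,interpolation=cv2.INTER_CUBIC)
b=cv2.resize(cv2.imread('pics/side0.png')[175:320,155:345],None,fx=4,fy=4,interpolation=cv2.INTER_CUBIC)
cv2.imwrite('pics/za.png',a);cv2.imwrite('pics/zb.png',b)
S=camera_model('scene');D=camera_model('side')
def tri(u,v):
    o1,d1=ray(S,u);o2,d2=ray(D,v)
    A=np.stack([d1,-d2],1);t=np.linalg.lstsq(A,o2-o1,rcond=None)[0]
    p,q=o1+d1*t[0],o2+d2*t[1];return np.round((p+q)/2,4),round(np.linalg.norm(p-q),4)
print(tri((213,158),(176,184)),tri((235.5,191),(211.5,217)))
print(S['mtx'])
E
```

```text
(array([0.3641, 0.3313, 0.2119]), np.float64(0.0)) (array([0.3827, 0.2455, 0.1487]), np.float64(0.0013))
[[497.63891495   0.         314.35975548]
 [  0.         497.63891495 237.20931249]
 [  0.           0.           1.        ]]
```

View pics/za.png

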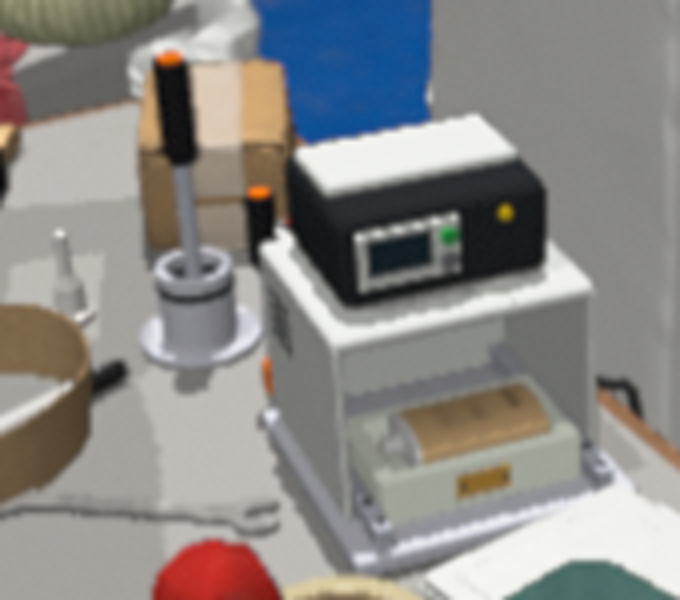

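View pics/zb.png

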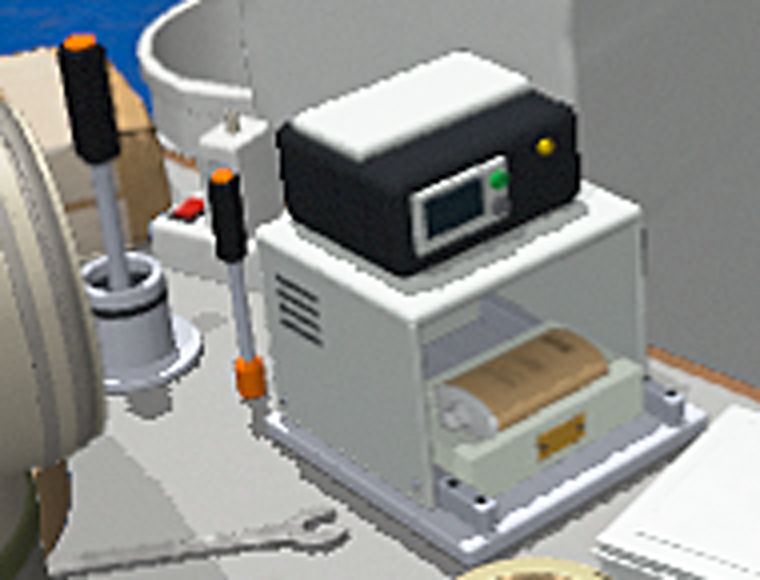

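```bash
python3 - <<'E'
from h import *
a=cv2.resize(cv2.imread('pics/scene0.png')[190:295,232:332],None,fx=7,fy=5.7,interpolation=2) if 0 else cv2.resize(cv2.imread('pics/scene0.png')[192:292,232:332],None,fx=6,fy=6,interpolation=cv2.INTER_CUBIC)
b=cv2.resize(cv2.imread('pics/side0.png')[218:318,215:337],None,fx=6,fy=6,interpolation=cv2.INTER_CUBIC)
for im,(x0,y0) in ((a,(232,192)),(b,(215,218))):
    for k in range(0,im.shape[1],60): cv2.putText(im,str(x0+k//6),(k,8),0,.35,(0,0,255));cv2.line(im,(k,10),(k,16),(0,0,255))
    for k in range(0,im.shape[0],60): cv2.putText(im,str(y0+k//6),(0,k+4),0,.35,(0,0,255))
cv2.imwrite('pics/zc.png',a);cv2.imwrite('pics/zd.png',b)
E
```

```text
(no output)
```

View pics/zc.png

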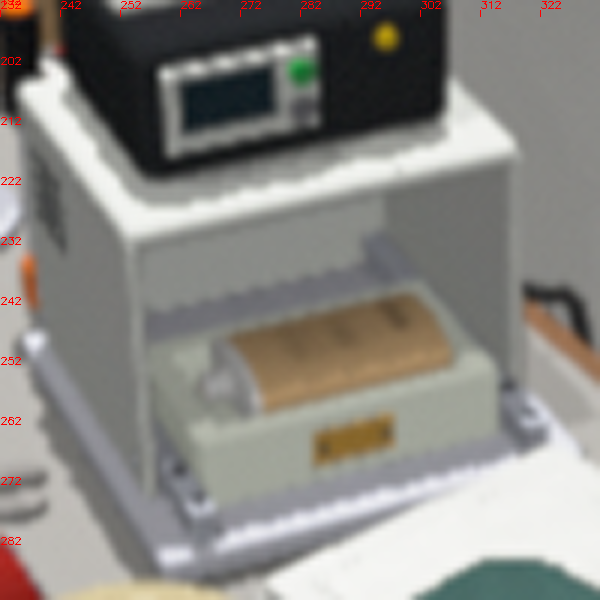

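View pics/zd.png

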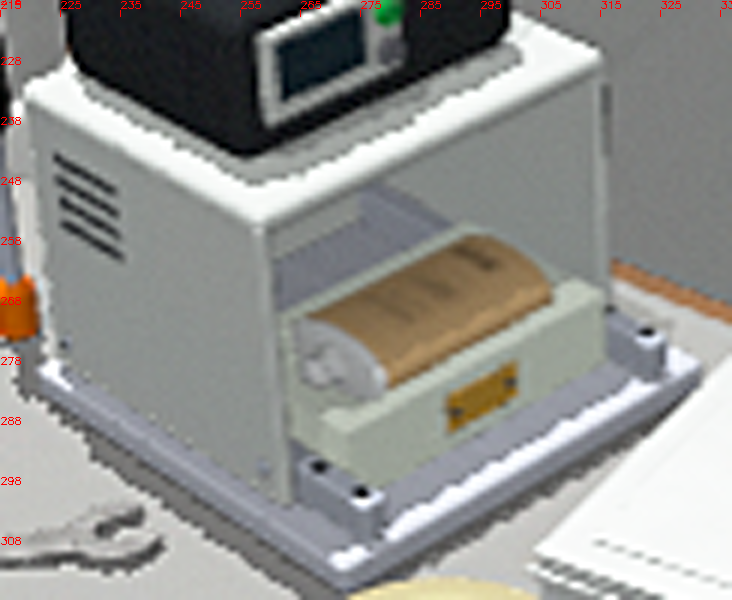

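```bash
cat > fit.py <<'E'
from h import *
from scipy.optimize import least_squares
S=camera_model('scene');D=camera_model('side')
obs=[(S,(-85,88,16),(258.8,284.8)),(S,(95,88,16),(237.8,248.7)),(D,(-85,88,16),(271.7,312.2)),(D,(-85,-88,16),(331.7,279.3)),(D,(95,88,16),(222.5,280.5)),(S,'c',(291.2,265.3)),(D,'c',(295.3,284))]
def P(q,p):
    c,s=np.cos(q[2]),np.sin(q[2]); p=np.array(p)/1000; return np.array([q[0]+c*p[0]-s*p[1],q[1]+s*p[0]+c*p[1],p[2]])
def f(q): return np.concatenate([proj(cm,P(q,(q[3]*1000,0,31) if p=='c' else p))[0]-uv for cm,p,uv in obs])
r=least_squares(f,[0.48,0.2,0.5,-0.045],loss='soft_l1')
print(np.round(r.x,4),np.round(r.fun.reshape(-1,2),1))
q=r.x
print('lip',P(q,(-45,0,125)),'push',P(q,(q[3]*1000,0,31)))
for cm,n in((S,'scene'),(D,'side')):
    for pt in [(-45,74.5,125),(-45,-74.5,125),(-45,0,135)]: print(n,pt,proj(cm,P(q,pt)))
E
python3 fit.py
```

```text
[ 0.431   0.1     1.4264 -0.0575] [[ 0.1  1.2]
 [-0.7 -1.7]
 [-0.   0.7]
 [ 2.1 -0.5]
 [-0.6 -2.5]
 [-0.  -0.1]
 [ 0.   0.1]]
lip [0.42448142 0.0555093  0.125     ] push [0.4226869  0.04317113 0.031     ]
scene (-45, 74.5, 125) [[256.0113661  234.26926903]]
scene (-45, -74.5, 125) [[318.4407594  220.89650122]]
scene (-45, 0, 135) [[287.73834498 223.52343454]]
side (-45, 74.5, 125) [[260.59492561 257.43171182]]
side (-45, -74.5, 125) [[315.74797915 231.74127703]]
side (-45, 0, 135) [[288.98763664 239.87755244]]
```

{"api": "step_arm", "payload": {
  "targets": [
    [-1,0,-50,0,0,0,0],
    [-1,-15,-90,-25,0,0,0],
    [-1,-40,-120,-65,0,0,0],
    [-1,-65,-120,-107,0,0,0],
    [-1,-90,-120,-150,0,0,0],
    [-1,-115,-120,-190,0,0,0],
    [-1,-140,-120,-230,0,0,0],
    [-1,-165,-120,-272,0,0,0],
    [-1,-189,-120,-312,0,0,0],
    [-1,-189,-120,-312,0,0,0]
  ]
}}

```text
clock: 2.5
position: [0.4232, 0.2954, 0.3591]
tcp_rot: [[0.303, 0.001, -0.953], [0.953, -0.002, 0.303], [-0.001, -1.0, -0.002]]
force: [0.1, 0.4, 0.2]
opening: 0.0854
```

```bash
python3 - <<'E'
from h import *
s=bot.state();print(s['clock'],s['position'],s['joint_pos'],s['tcp_rot'])
save('wrist','w1.png')
E
```

```text
2.5 [0.42321    0.29543146 0.35912767] [ 0.51145022 -0.11492193  1.51886966 -0.00201836  1.73756036 -0.751529  ] [[ 0.30329909  0.00104762 -0.95289483]
 [ 0.95289453 -0.00169444  0.30329713]
 [-0.00129688 -0.99999802 -0.00151219]]
```

View pics/w1.png

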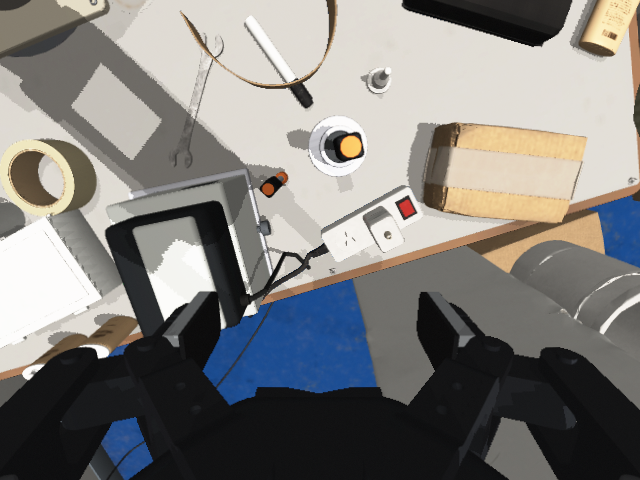

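```bash
python3 - <<'E'
from h import *
im=cv2.imread('pics/w1.png')
a=cv2.resize(im[105:185,298:378],None,fx=7,fy=7,interpolation=cv2.INTER_CUBIC)
for k in range(0,560,70):
    cv2.putText(a,str(298+k//7),(k,8),0,.35,(0,0,255));cv2.putText(a,str(105+k//7),(0,k+4),0,.35,(0,0,255))
cv2.imwrite('pics/z1.png',a)
b=cv2.resize(im[155:345,90:290],None,fx=4,fy=3.1,interpolation=cv2.INTER_CUBIC) if 0 else cv2.resize(im[155:350,90:285],None,fx=3,fy=3,interpolation=cv2.INTER_CUBIC)
for k in range(0,600,60):
    cv2.putText(b,str(90+k//3),(k,8),0,.35,(0,0,255));cv2.putText(b,str(155+k//3),(0,k+4),0,.35,(0,0,255))
cv2.imwrite('pics/z2.png',b)
E
```

```text
(no output)
```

View pics/z1.png

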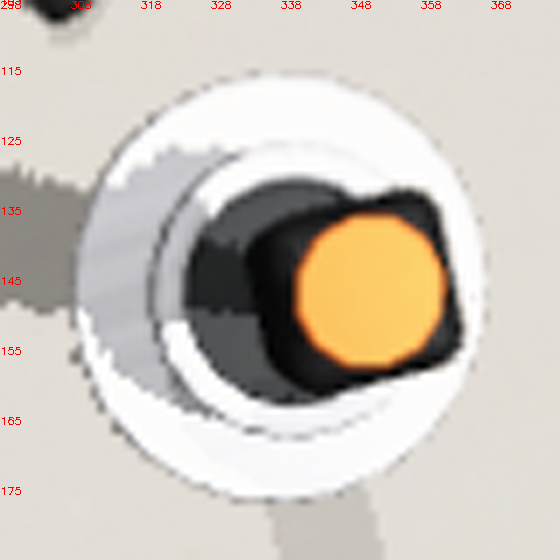

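View pics/z2.png

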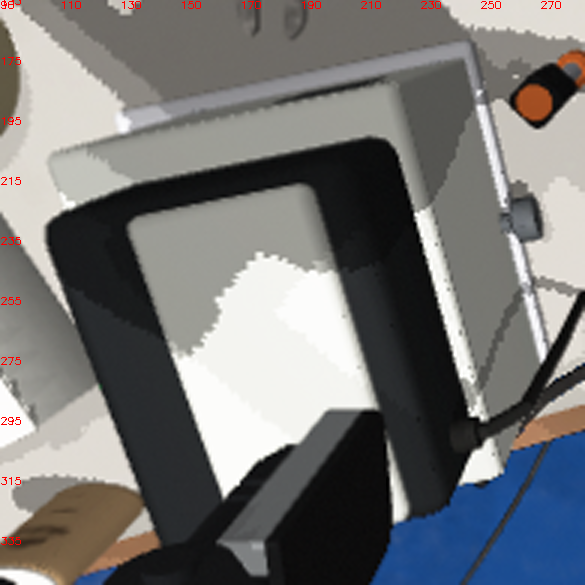

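```bash
cat > fit2.py <<'E'
from h import *
from scipy.optimize import least_squares
S=camera_model('scene');D=camera_model('side');W=camera_model('wrist')
obs=[(S,(-85,88,16),(258.8,284.8)),(S,(95,88,16),(237.8,248.7)),(D,(-85,88,16),(271.7,312.2)),(D,(-85,-88,16),(331.7,279.3)),(D,(95,88,16),(222.5,280.5)),(S,'c',(291.2,265.3)),(D,'c',(295.3,284)),
(W,(95,88,16),(246.7,169)),(W,(-85,88,16),(130,193.3))]
def P(q,p):
    c,s=np.cos(q[2]),np.sin(q[2]); p=np.array(p)/1000; return np.array([q[0]+c*p[0]-s*p[1],q[1]+s*p[0]+c*p[1],p[2]])
def f(q): return np.concatenate([proj(cm,P(q,(q[3]*1000,0,31) if p=='c' else p))[0]-uv for cm,p,uv in obs])
r=least_squares(f,[0.48,0.2,0.5,-0.045],loss='soft_l1')
print(np.round(r.x,4),np.round(r.fun.reshape(-1,2),1))
q=r.x
print('lip',P(q,(-45,0,125)),'push',P(q,(q[3]*1000,0,31)))
a,b=atz(W,(246.7,169),.016),atz(W,(130,193.3),.016); print(a,b,np.linalg.norm(a-b),np.arctan2(*(a-b)[1::-1]))
print('pot',atz(W,(338.1,146),.007),atz(W,(339.4,146.3),.058),'top',atz(W,(351,146.4),.206))
z=lambda u,v:(298+u/7,105+v/7)
for e in [((250,235),(430,190)),((310,393),(462,355)),((435,195),(465,350)),((255,245),(300,385))]:
    d=atz(W,z(*e[1]),.2)-atz(W,z(*e[0]),.2); print('edge',np.linalg.norm(d),np.degrees(np.arctan2(d[1],d[0])))
E
python3 fit2.py
```

```text
[ 0.4317  0.1053  1.4432 -0.0622] [[ 0.2  0.1]
 [-1.8 -2.3]
 [-0.7 -0.4]
 [ 0.4 -1.9]
 [-2.2 -2.9]
 [ 0.3 -0.3]
 [ 0.2 -0.2]
 [-0.3  0.9]
 [-3.9 -0.4]]
lip [0.42594296 0.06063055 0.125     ] push [0.42376003 0.04361329 0.031     ]
[0.35540245 0.2116136  0.016     ] [0.33586229 0.03743918 0.016     ] 0.175267070343673 1.4590761542319195
pot [0.36450572 0.34412278 0.007     ] [0.36455408 0.34280079 0.058     ] top [0.36494089 0.3434444  0.206     ]
edge 0.022276317825117426 86.09082538420246
edge 0.019131869133817248 86.31753000440852
edge 0.018687160753374614 -4.347592416096612
edge 0.01754118996378657 1.5755955412375555
```

{"api": "step_arm", "payload": {
  "targets": [
    [-1,10,0,25,0,-0.08,0],
    [-1,20,25,50,0,-0.16,0],
    [-1,28,60,70,0,-0.24,0],
    [-1,28,90,70,0,-0.24,0],
    [-1,28,109,70,0,-0.24,0],
    [-1,28,109,70,0,-0.24,0]
  ]
}}

```text
clock: 3.15
position: [0.3608, 0.3452, 0.2468]
tcp_rot: [[0.065, -0.005, -0.998], [0.998, -0.004, 0.065], [-0.004, -1.0, 0.004]]
force: [-0.2, -0.2, -0.1]
opening: 0.0858
```

```bash
python3 - <<'E'
from h import *
save('wrist','w2.png')
s=bot.state();print(s['joint_pos'],s['position']);R=s['tcp_rot'];print(R,R.T@(np.array([.3648,.3434,.155])-s['position']))
W=camera_model('wrist');print(proj(W,[[.3648,.3434,.206],[.3648,.3434,.155]]))
E
```

```text
[ 6.59895120e-01 -1.43030854e-01  1.74262857e+00 -9.09738811e-05
  1.54491405e+00 -8.45635820e-01] [0.36187699 0.34555812 0.24912152]
[[ 0.06521433 -0.00225051 -0.99786874]
 [ 0.99786927 -0.00186137  0.06521856]
 [-0.00200418 -0.99999574  0.00212433]] [-0.00177427  0.09411856 -0.00325747]
[[315.99744406 275.37297426]
 [316.66571569 249.08183324]]
```

View pics/w2.png

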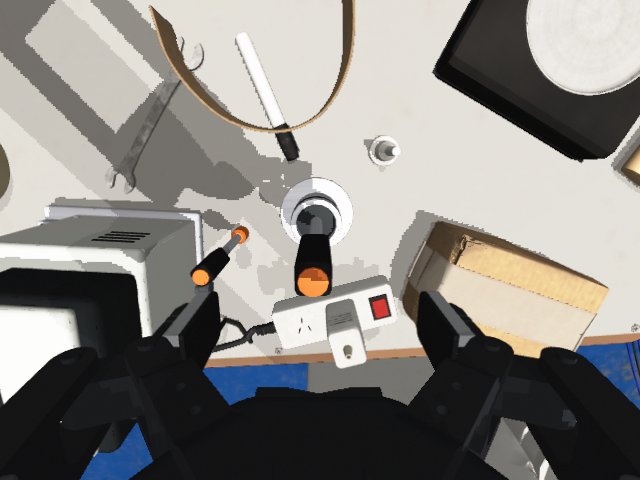

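{"api": "step_arm", "payload": {
  "targets": [
    [-1,-2,10,-4,0,0,0],
    [-1,-2,40,-4,0,0,0],
    [-1,-2,70,-4,0,0,0],
    [-1,-2,94,-4,0,0,0],
    [-1,-2,94,-4,0,0,0],
    [0.3,-2,94,-4,0,0,0],
    [1,-2,94,-4,0,0,0],
    [1,-2,94,-4,0,0,0],
    [1,-2,94,-4,0,0,0],
    [1,-2,94,-4,0,0,0]
  ],
  "newtons": 100
}}

```text
clock: 4.2
position: [0.3662, 0.3436, 0.1564]
tcp_rot: [[0.065, -0.0, -0.998], [0.998, -0.001, 0.065], [-0.001, -1.0, 0.0]]
force: [0.7, -1.1, 4.9]
opening: 0.0211
```

{"api": "step_arm", "payload": {
  "targets": [
    [1,0,0,0,0,0,0],
    [1,0,0,0,0,0,0],
    [1,0,0,0,0,0,0]
  ]
}}

```text
clock: 4.5
position: [0.3662, 0.3436, 0.1565]
tcp_rot: [[0.065, -0.0, -0.998], [0.998, -0.001, 0.065], [-0.001, -1.0, 0.0]]
force: [0.5, 0.1, 1.2]
opening: 0.0209
```

```bash
python3 - <<'E'
from h import *
save('wrist','w3.png')
s=bot.state();print(s['joint_pos'],s['position'],s['force'],s['torque'],s['opening'])
E
```

```text
[ 6.51569120e-01 -8.01311269e-02  1.85547615e+00 -2.58510568e-04
  1.36700091e+00 -8.53840929e-01] [0.36620385 0.34357568 0.15649041] [-0.03587245 -1.27624251  1.26865737] [-0.00779794  0.15305051  0.02534651] 0.02109251870173422
```

View pics/w3.png

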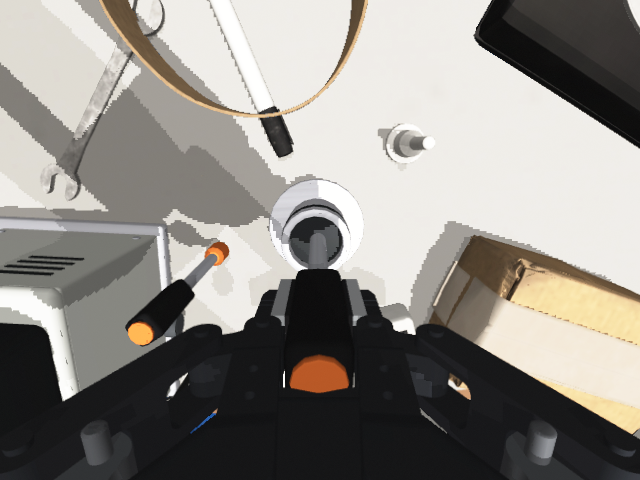

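{"api": "step_arm", "payload": {
  "targets": [
    [1,0,-20,0,0,0,0],
    [1,0,-60,0,0,0,0],
    [1,0,-105,0,0,0,0],
    [1,0,-150,0,0,0,0],
    [1,0,-195,0,0,0,0],
    [1,-10,-235,0,0,0,0],
    [1,-40,-244,0,0,0,0],
    [1,-85,-244,-2,0,0,0],
    [1,-130,-244,-5,0,0,0],
    [1,-150,-244,-8,0,0,0]
  ]
}}

```text
clock: 5.55
position: [0.3642, 0.191, 0.4007]
tcp_rot: [[0.067, 0.0, -0.998], [0.998, -0.001, 0.067], [-0.001, -1.0, -0.0]]
force: [1.4, -0.6, -0.8]
opening: 0.0213
```

```bash
python3 - <<'E'
from h import *
s=bot.state();print(s['joint_pos'],s['position'],s['force'],s['opening']); R=s['tcp_rot'];print(R)
save('side','s1.png');save('scene','c1.png')
s=bot.state();tip=s['position']+.1485*s['tcp_rot'][:,1];top=tip-.197*s['tcp_rot'][:,1]
for n in('side','scene'):print(n,proj(camera_model(n),[tip,top]), spotter.search_frame(n,'rod'))
a=cv2.resize(cv2.imread('pics/side0.png')[0:0+1],None,fx=1,fy=1)
c=np.hstack([cv2.resize(cv2.imread('pics/'+f)[60:320,130:390],(400,400)) for f in('s1.png','c1.png')]);cv2.imwrite('pics/sc1.png',c)
E
```

```text
[ 3.59450948e-01 -3.88705377e-01  1.67194398e+00 -1.38759438e-03
  1.85877866e+00 -1.14512515e+00] [0.364185   0.19104051 0.40074537] [ 1.3541988  -0.61968466 -0.81406648] 0.021330957647239884
[[ 6.65648409e-02  7.02833365e-05 -9.97782099e-01]
 [ 9.97781137e-01 -1.39487467e-03  6.65646785e-02]
 [-1.38710259e-03 -9.99999025e-01 -1.62976998e-04]]
side [[216.19965177 181.56091749]
 [204.04206994  83.59120373]] [{'extent': [449.9, 347.9, 467.8, 377.4], 'score': 0.63}]
scene [[234.03422782 160.50247056]
 [226.53118533  72.84222703]] [{'extent': [222.7, 77.6, 238.5, 161.4], 'score': 0.6}, {'extent': [230.6, 192.9, 240.9, 211.2], 'score': 0.52}]
```

View pics/sc1.png

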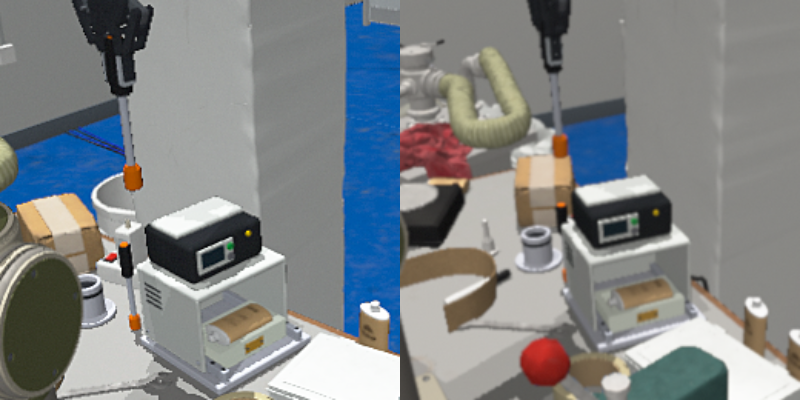

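```bash
cat > tgt.py <<'E'
from h import *
from scipy.spatial.transform import Rotation as Ro
import sys
np.set_printoptions(precision=4,suppress=True)
def goal(back,up=0,th=35,yaw=1.453,push=(.4237,.0434),tz=.028,L=.1485,lat=0):
    t=np.radians(th);d=np.array([np.cos(yaw),np.sin(yaw),0]);z=np.array([0,0,1.]);l=np.array([-d[1],d[0],0])
    x=np.cos(t)*d+np.sin(t)*z;y=np.sin(t)*d-np.cos(t)*z;R=np.stack([x,y,np.cross(x,y)],1)
    tip=np.array([*push,0])-(.012*np.cos(t)+back)*d+lat*l;tip[2]=tz+up
    return tip-L*y,R
def delta(p,R):
    s=bot.state();Rc=s['tcp_rot'];return Rc.T@(p-s['position'])*1000,Ro.from_matrix(Rc.T@R).as_rotvec()
E
python3 - <<'E'
from tgt import *
for u in(.25,.07,0):
    p,R=goal(.012,u);print(p,*delta(p,R))
E
```

```text
[ 0.4111 -0.0629  0.3996] [-252.6456    0.8368  -63.5551] [-0.0161  0.0494 -0.611 ]
[ 0.4111 -0.0629  0.2196] [-252.5923  180.8368  -63.6495] [-0.0161  0.0494 -0.611 ]
[ 0.4111 -0.0629  0.1496] [-252.5715  250.8368  -63.6862] [-0.0161  0.0494 -0.611 ]
```

```bash
python3 - <<'E'
from h import *
S=camera_model('scene');D=camera_model('side')
def tri(u,v):
    o1,d1=ray(S,u);o2,d2=ray(D,v)
    A=np.stack([d1,-d2],1);t=np.linalg.lstsq(A,o2-o1,rcond=None)[0]
    p,q=o1+d1*t[0],o2+d2*t[1];return np.round((p+q)/2,4),round(np.linalg.norm(p-q),4)
print(tri((224,295),(433,303)), 'box corner near', tri((391,311),(0,0)))
E
```

```text
(array([ 0.0964, -0.429 ,  0.3823]), np.float64(0.0005)) box corner near (array([-0.2453, -0.8746,  0.7411]), np.float64(0.2676))
```

{"api": "step_arm", "payload": {
  "targets": [
    [1,-30,0,-8,0,0,-0.05],
    [1,-75,0,-18,-0.005,0.01,-0.15],
    [1,-120,0,-30,-0.008,0.02,-0.28],
    [1,-165,0,-42,-0.01,0.03,-0.4],
    [1,-210,0,-54,-0.013,0.04,-0.5],
    [1,-253,0,-64,-0.016,0.049,-0.611],
    [1,-253,0,-64,-0.016,0.049,-0.611],
    [1,-253,0,-64,-0.016,0.049,-0.611]
  ]
}}

```text
clock: 6.55
position: [0.4119, -0.0687, 0.3967]
tcp_rot: [[0.107, 0.067, -0.992], [0.809, 0.574, 0.126], [0.578, -0.816, 0.007]]
force: [0.0, 0.1, -1.2]
opening: 0.021
```

```bash
python3 - <<'E'
from tgt import *
s=bot.state();print(s['joint_pos'],s['position'],s['force']);print(s['tcp_rot'])
for u in(.07,0):
    p,R=goal(.012,u);print(p,*delta(p,R))
save('side','s2.png');save('scene','c2.png')
c=np.hstack([cv2.resize(cv2.imread('pics/'+f)[80:340,180:440],(400,400)) for f in('s2.png','c2.png')]);cv2.imwrite('pics/sc2.png',c)
E
```

```text
[-0.722  -0.2315  1.6725  0.5547  2.0176 -2.0008] [ 0.4119 -0.0687  0.3967] [ 0.0403  0.1168 -1.2305]
[[ 0.1068  0.0668 -0.992 ]
 [ 0.8091  0.5741  0.1258]
 [ 0.5779 -0.8161  0.0073]]
[ 0.4111 -0.0629  0.2196] [-97.7001 147.7811   0.2374] [-0.0012 -0.011   0.0054]
[ 0.4111 -0.0629  0.1496] [-138.1548  204.9052   -0.2733] [-0.0012 -0.011   0.0054]
```

View pics/sc2.png

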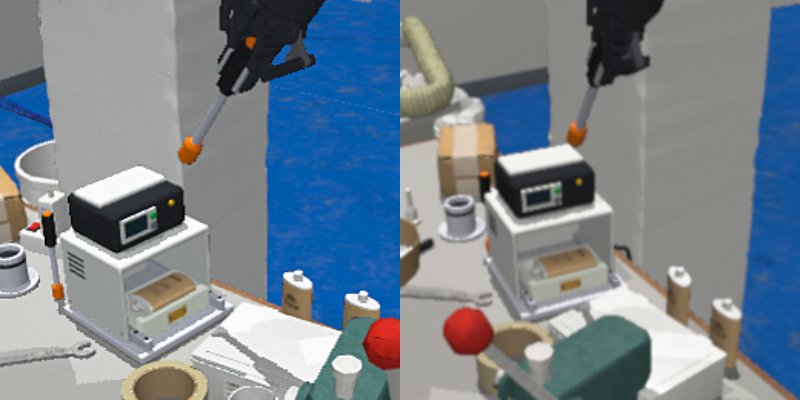

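{"api": "step_arm", "payload": {
  "targets": [
    [1,-15,22,0,0,0,0],
    [1,-37,56,0,0,-0.01,0.005],
    [1,-60,90,0,0,-0.01,0.005],
    [1,-82,123,0,0,-0.01,0.005],
    [1,-98,148,0,0,-0.01,0.005],
    [1,-98,148,0,0,-0.01,0.005],
    [1,-98,148,0,0,-0.01,0.005]
  ]
}}

```text
clock: 7.35
position: [0.4124, -0.0581, 0.2229]
tcp_rot: [[0.088, 0.064, -0.994], [0.816, 0.567, 0.109], [0.571, -0.821, -0.003]]
force: [0.4, -0.9, -0.6]
opening: 0.021
```

```bash
cat > look.py <<'E'
from tgt import *
k=sys.argv[1];up=float(sys.argv[2]);back=float(sys.argv[3])
s=bot.state();print(s['position'],s['force'],s['clock'])
p,R=goal(back,up);print(p,*delta(p,R))
save('side','s%s.png'%k);save('scene','c%s.png'%k)
y=s['tcp_rot'][:,1];tip=s['position']+.1485*y
for n in('side','scene'):print(n,proj(camera_model(n),[tip]))
c=np.hstack([cv2.resize(cv2.imread('pics/'+f)[a:a+100,b:b+100],(400,400),interpolation=cv2.INTER_CUBIC) for f,a,b in(('s%s.png'%k,220,240),('c%s.png'%k,200,235))]);cv2.imwrite('pics/sc%s.png'%k,c)
E
python3 look.py 3 0 .012
```

```text
[ 0.4124 -0.0581  0.2229] [ 0.4134 -0.8822 -0.6404] 7.35
[ 0.4111 -0.0629  0.1496] [-45.8826  57.3343   0.9336] [-0.0028  0.0085 -0.0031]
side [[299.6907 258.9062]]
scene [[293.6508 242.6997]]
```

View pics/sc3.png

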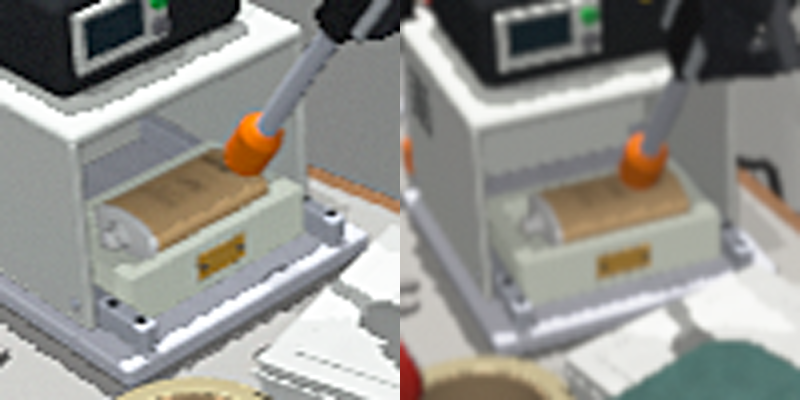

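{"api": "step_arm", "payload": {
  "targets": [
    [1,-8,6,0,0,0.005,0],
    [1,-18,20,0,0,0.008,0],
    [1,-28,33,0,0,0.008,0],
    [1,-38,46,0,0,0.008,0],
    [1,-46,57,1,0,0.008,0],
    [1,-46,57,1,0,0.008,0],
    [1,-46,57,1,0,0.008,0]
  ]
}}

```text
clock: 8.15
position: [0.4118, -0.0645, 0.1509]
tcp_rot: [[0.096, 0.067, -0.993], [0.816, 0.566, 0.117], [0.57, -0.821, -0.0]]
force: [-0.2, -0.3, -0.3]
opening: 0.0212
```

```bash
python3 look.py 4 0 0
```

```text
[ 0.4118 -0.0645  0.1509] [-0.2373 -0.2812 -0.2606] 8.15
[ 0.4125 -0.0509  0.1496] [10.4296  8.752   0.8935] [-0.0003  0.0005 -0.004 ]
side [[303.459  288.8821]]
scene [[295.8923 271.0296]]
```

View pics/sc4.png

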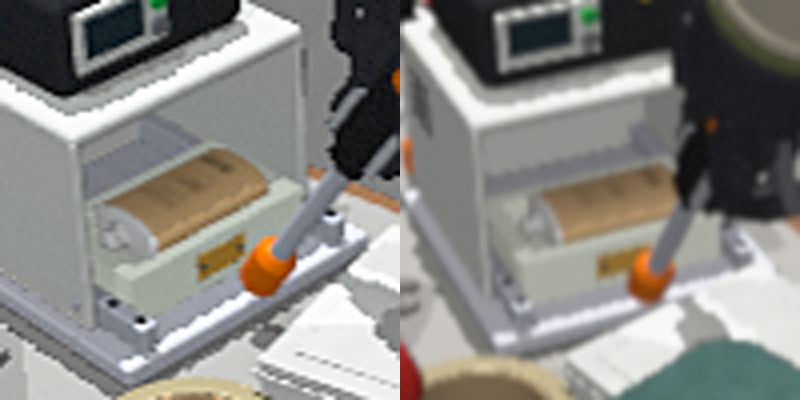

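```bash
python3 - <<'E'
from tgt import *
s=bot.state();R=s['tcp_rot'];tip=s['position']+.1485*R[:,1]
c=tip+.012*R[:,0];d=np.array([np.cos(1.453),np.sin(1.453),0])
print('tip',tip,'rim',c)
for n,o in(('side',(240,220)),('scene',(235,200))):
    pts=[tip,tip-.034*R[:,1],tip-.12*R[:,1],c,c+.012*d,[.4237,.0434,.031]]
    print(n,((proj(camera_model(n),pts)-o)*4).round(0).tolist())
im=[cv2.imread('pics/s4.png'),cv2.imread('pics/c4.png')]
for i,(n,o) in enumerate((('side',(270,240)),('scene',(270,225)))):
    a=cv2.resize(im[i][o[1]:o[1]+66,o[0]:o[0]+66],(396,396),interpolation=cv2.INTER_CUBIC)
    for p,col in zip(proj(camera_model(n),pts),[(255,0,0),(255,0,0),(255,0,0),(0,255,0),(0,255,255),(0,0,255)]):
        u=((p-o)*6).astype(int);cv2.drawMarker(a,tuple(int(t) for t in u),col,0,9,1)
    im[i]=a
cv2.imwrite('pics/m4.png',np.hstack(im))
E
```

```text
tip [0.4225 0.019  0.0296] rim [0.4236 0.0288 0.0364]
side [[256.0, 274.0], [279.0, 245.0], [343.0, 163.0], [242.0, 256.0], [227.0, 248.0], [222.0, 255.0]]
scene [[245.0, 283.0], [257.0, 260.0], [292.0, 194.0], [238.0, 265.0], [230.0, 254.0], [226.0, 260.0]]
```

View pics/m4.png

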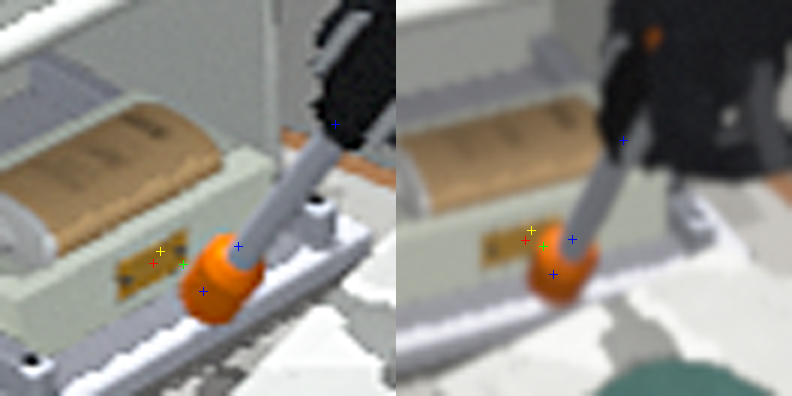

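{"api": "step_arm", "payload": {
  "targets": [
    [1,1,0.5,1,0,0,0],
    [1,2,1.4,2,0,0,0],
    [1,3.3,2.3,3,0,0,0],
    [1,4.9,3.4,3,0,0,0],
    [1,6.5,4.5,3,0,0,0],
    [1,8.2,5.7,3,0,0,0],
    [1,9.8,6.8,3,0,0,0]
  ]
}}

```text
clock: 8.95
position: [0.4108, -0.0525, 0.1517]
tcp_rot: [[0.095, 0.068, -0.993], [0.817, 0.565, 0.117], [0.569, -0.822, -0.002]]
force: [0.4, 0.3, -1.5]
opening: 0.0209
```

```bash
python3 look.py 5 0 0
```

```text
[ 0.4108 -0.0525  0.1517] [ 0.4272  0.3108 -1.475 ] 8.95
[ 0.4125 -0.0509  0.1496] [ 0.304   2.657  -1.5051] [ 0.001   0.0017 -0.0052]
side [[298.9579 286.8949]]
scene [[293.0155 268.4091]]
```

View pics/sc5.png

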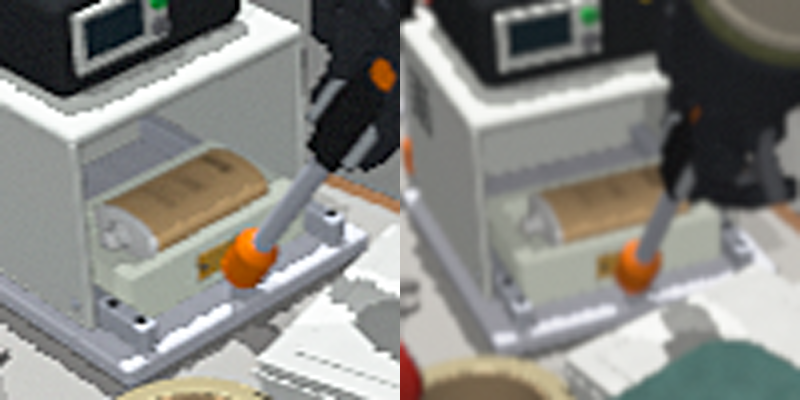

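{"api": "step_arm", "payload": {
  "targets": [
    [1,0.8,0.6,0,0,0,0],
    [1,1.6,1.1,0,0,0,0],
    [1,2.5,1.7,0,0,0,0],
    [1,3.3,2.3,0,0,0,0],
    [1,4.1,2.8,0,0,0,0],
    [1,4.9,3.4,0,0,0,0]
  ]
}}

```text
clock: 9.65
position: [0.4115, -0.0465, 0.1517]
tcp_rot: [[0.095, 0.068, -0.993], [0.817, 0.565, 0.116], [0.569, -0.822, -0.002]]
force: [0.9, -0.7, -1.3]
opening: 0.0211
```

{"api": "step_arm", "payload": {
  "targets": [
    [1,0.8,0.6,0,0,0,0],
    [1,1.6,1.1,0,0,0,0],
    [1,2.5,1.7,0,0,0,0],
    [1,3.3,2.3,0,0,0,0],
    [1,4.1,2.8,0,0,0,0],
    [1,4.9,3.4,0,0,0,0]
  ]
}}

```text
clock: 10.25
position: [0.4125, -0.0414, 0.1519]
tcp_rot: [[0.095, 0.069, -0.993], [0.818, 0.564, 0.117], [0.568, -0.823, -0.003]]
force: [-0.7, -5.7, 1.2]
opening: 0.0208
```

```bash
python3 look.py 6 0 0
```

```text
[ 0.4125 -0.0414  0.1519] [-0.7162 -5.7029  1.1779] 10.25
[ 0.4125 -0.0509  0.1496] [-9.0661 -3.4931 -1.1126] [ 0.0019  0.002  -0.0071]
side [[295.6704 284.7434]]
scene [[291.3919 265.8927]]
```

View pics/sc6.png

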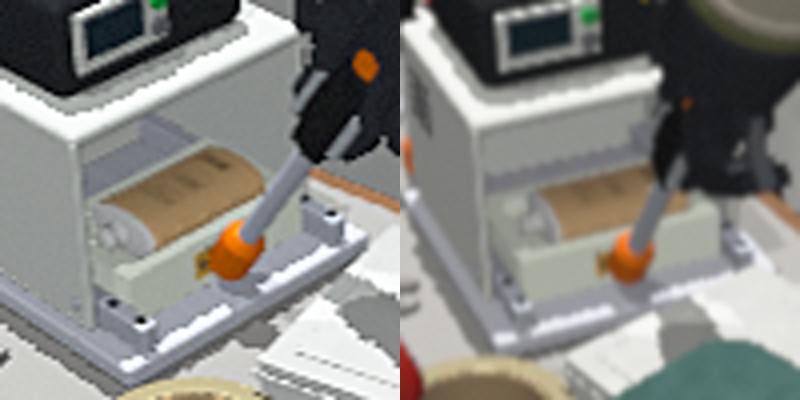

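{"api": "step_arm", "payload": {
  "targets": [
    [1,-2.5,-1.7,0,0,0,0],
    [1,-4,-2.8,2,0,0,0],
    [1,-4,-2.8,5,0,0,0],
    [1,-3.3,-2.3,6,0,0,0],
    [1,-2.5,-1.7,6,0,0,0],
    [1,-1.6,-1.1,6,0,0,0],
    [1,-0.8,-0.6,6,0,0,0],
    [1,0,0,6,0,0,0],
    [1,0.8,0.6,6,0,0,0],
    [1,1.6,1.1,6,0,0,0]
  ]
}}

```text
clock: 11.35
position: [0.407, -0.0395, 0.1521]
tcp_rot: [[0.095, 0.069, -0.993], [0.819, 0.562, 0.117], [0.566, -0.824, -0.003]]
force: [-1.8, -5.6, 0.9]
opening: 0.0208
```

{"api": "step_arm", "payload": {
  "targets": [
    [1,0.8,0.6,0,0,0,0],
    [1,1.6,1.1,0,0,0,0],
    [1,2.5,1.7,0,0,0,0],
    [1,3.3,2.3,0,0,0,0],
    [1,4.1,2.8,0,0,0,0],
    [1,4.9,3.4,0,0,0,0]
  ]
}}

```text
clock: 11.95
position: [0.408, -0.0341, 0.1523]
tcp_rot: [[0.094, 0.07, -0.993], [0.819, 0.561, 0.117], [0.565, -0.825, -0.004]]
force: [-1.5, -4.7, 0.8]
opening: 0.021
```

```bash
python3 look.py 7 0 0
```

```text
[ 0.408  -0.0341  0.1523] [-1.5091 -4.7465  0.8074] 11.95
[ 0.4125 -0.0509  0.1496] [-14.8997  -6.9567  -6.4532] [ 0.0033  0.0025 -0.01  ]
side [[291.8864 284.5034]]
scene [[288.2849 264.9679]]
```

View pics/sc7.png

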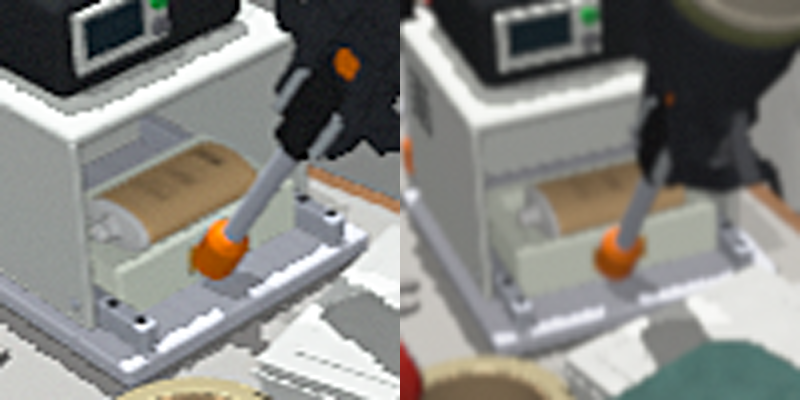

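{"api": "step_arm", "payload": {
  "targets": [
    [1,0.8,0.6,0,0,0,-0.003],
    [1,1.6,1.1,0,0,0,-0.006],
    [1,2.5,1.7,0,0,0,-0.01],
    [1,3.3,2.3,0,0,0,-0.01],
    [1,4.1,2.8,0,0,0,-0.01],
    [1,4.9,3.4,0,0,0,-0.01]
  ]
}}

```text
clock: 12.65
position: [0.4085, -0.0277, 0.152]
tcp_rot: [[0.094, 0.07, -0.993], [0.813, 0.57, 0.117], [0.574, -0.819, -0.004]]
force: [-0.9, -2.8, -2.7]
opening: 0.021
```

{"api": "step_arm", "payload": {
  "targets": [
    [1,0.8,0.6,0,0,0,0],
    [1,1.6,1.1,0,0,0,0],
    [1,2.5,1.7,0,0,0,0],
    [1,3.3,2.3,0,0,0,0]
  ]
}}

```text
clock: 13.05
position: [0.4089, -0.0236, 0.1521]
tcp_rot: [[0.094, 0.07, -0.993], [0.813, 0.57, 0.117], [0.574, -0.819, -0.003]]
force: [-1.4, -4.1, -2.9]
opening: 0.0209
```

{"api": "step_arm", "payload": {
  "targets": [
    [1,0.8,0.6,0,0,0,0],
    [1,1.6,1.1,0,0,0,0],
    [1,2.5,1.7,0,0,0,0]
  ]
}}

```text
clock: 13.35
position: [0.4093, -0.0205, 0.1521]
tcp_rot: [[0.094, 0.07, -0.993], [0.813, 0.57, 0.117], [0.574, -0.819, -0.004]]
force: [-1.5, -3.1, -2.5]
opening: 0.0208
```

{"api": "step_arm", "payload": {
  "targets": [
    [1,0.8,0.6,0,0,0,0],
    [1,1.6,1.1,0,0,0,0],
    [1,2.1,1.4,0,0,0,0]
  ]
}}

```text
clock: 13.65
position: [0.4096, -0.0179, 0.1522]
tcp_rot: [[0.094, 0.07, -0.993], [0.813, 0.57, 0.117], [0.574, -0.819, -0.003]]
force: [-1.7, -2.9, -2.5]
opening: 0.0208
```

{"api": "step_arm", "payload": {
  "targets": [
    [1,0.8,0.6,0,0,0,0],
    [1,1.6,1.1,0,0,0,0],
    [1,2.1,1.4,0,0,0,0]
  ]
}}

```text
clock: 13.95
position: [0.4099, -0.0153, 0.1522]
tcp_rot: [[0.094, 0.07, -0.993], [0.813, 0.57, 0.117], [0.574, -0.819, -0.004]]
force: [-1.3, -4.3, -2.0]
opening: 0.0211
```

{"api": "step_arm", "payload": {
  "targets": [
    [1,0.8,0.6,0,0,0,0],
    [1,1.6,1.1,0,0,0,0],
    [1,2.1,1.4,0,0,0,0]
  ]
}}

```text
clock: 14.25
position: [0.4102, -0.0127, 0.1523]
tcp_rot: [[0.094, 0.07, -0.993], [0.813, 0.57, 0.117], [0.574, -0.819, -0.004]]
force: [-0.6, -2.5, -2.5]
opening: 0.0212
```

{"api": "step_arm", "payload": {
  "targets": [
    [1,0.8,0.6,0,0,0,0],
    [1,1.6,1.1,0,0,0,0],
    [1,2.1,1.4,0,0,0,0]
  ]
}}

```text
clock: 14.55
position: [0.4105, -0.0101, 0.1523]
tcp_rot: [[0.094, 0.07, -0.993], [0.813, 0.57, 0.117], [0.574, -0.819, -0.004]]
force: [-0.7, -3.3, -3.4]
opening: 0.0207
```

```bash
python3 look.py 8 0 0
```

```text
[ 0.4105 -0.0101  0.1523] [-0.7059 -3.2703 -3.3722] 14.55
[ 0.4125 -0.0509  0.1496] [-34.6069 -20.948   -6.7967] [0.0025 0.0025 0.0008]
side [[283.8728 279.6612]]
scene [[283.9956 259.2186]]
```

View pics/sc8.png

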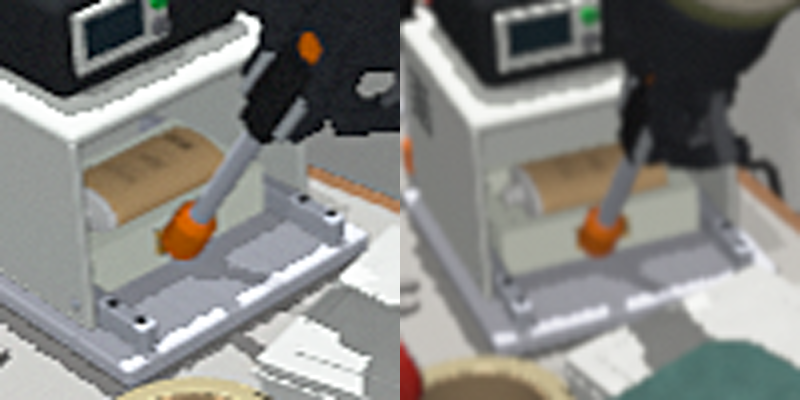

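{"api": "step_arm", "payload": {
  "targets": [
    [1,0.8,0.6,0,0,0,0],
    [1,1.6,1.1,0,0,0,0],
    [1,2.1,1.4,0,0,0,0]
  ]
}}

```text
clock: 14.95
position: [0.4108, -0.0074, 0.1524]
tcp_rot: [[0.094, 0.07, -0.993], [0.813, 0.57, 0.117], [0.574, -0.819, -0.003]]
force: [-1.6, -3.1, -2.8]
opening: 0.0212
```

{"api": "step_arm", "payload": {
  "targets": [
    [1,0.8,0.6,0,0,0,0],
    [1,1.6,1.1,0,0,0,0],
    [1,2.1,1.4,0,0,0,0]
  ]
}}

```text
clock: 15.25
position: [0.4111, -0.0048, 0.1525]
tcp_rot: [[0.094, 0.07, -0.993], [0.813, 0.57, 0.117], [0.574, -0.819, -0.004]]
force: [-0.8, -3.1, -3.5]
opening: 0.0214
```

{"api": "step_arm", "payload": {
  "targets": [
    [1,0.8,0.6,0,0,0,0],
    [1,1.6,1.1,0,0,0,0],
    [1,2.1,1.4,0,0,0,0]
  ]
}}

```text
clock: 15.55
position: [0.4114, -0.0022, 0.1525]
tcp_rot: [[0.094, 0.07, -0.993], [0.813, 0.57, 0.117], [0.574, -0.819, -0.003]]
force: [-1.4, -3.2, -2.8]
opening: 0.0209
```

{"api": "step_arm", "payload": {
  "targets": [
    [1,0.8,0.6,0,0,0,0],
    [1,1.6,1.1,0,0,0,0],
    [1,2.1,1.4,0,0,0,0]
  ]
}}

```text
clock: 15.85
position: [0.4116, 0.0004, 0.1526]
tcp_rot: [[0.094, 0.07, -0.993], [0.813, 0.57, 0.117], [0.574, -0.819, -0.003]]
force: [-1.0, -3.5, -2.1]
opening: 0.0208
```

{"api": "step_arm", "payload": {
  "targets": [
    [1,0.8,0.6,0,0,0,0],
    [1,1.6,1.1,0,0,0,0],
    [1,2.1,1.4,0,0,0,0]
  ]
}}

```text
clock: 16.15
position: [0.4119, 0.0031, 0.1526]
tcp_rot: [[0.094, 0.07, -0.993], [0.813, 0.57, 0.117], [0.574, -0.819, -0.003]]
force: [-1.2, -3.8, -2.7]
opening: 0.0209
```

{"api": "step_arm", "payload": {
  "targets": [
    [1,0.8,0.6,0,0,0,0],
    [1,1.6,1.1,0,0,0,0],
    [1,2.1,1.4,0,0,0,0]
  ]
}}

```text
clock: 16.45
position: [0.4122, 0.0057, 0.1527]
tcp_rot: [[0.093, 0.07, -0.993], [0.813, 0.57, 0.117], [0.575, -0.818, -0.003]]
force: [-1.4, -3.3, -2.8]
opening: 0.021
```

{"api": "step_arm", "payload": {
  "targets": [
    [1,0.8,0.6,0,0,0,0],
    [1,1.6,1.1,0,0,0,0],
    [1,2.1,1.4,0,0,0,0]
  ]
}}

```text
clock: 16.75
position: [0.4125, 0.0083, 0.1528]
tcp_rot: [[0.093, 0.07, -0.993], [0.813, 0.57, 0.117], [0.575, -0.818, -0.003]]
force: [-1.4, -3.5, -3.1]
opening: 0.0208
```

{"api": "step_arm", "payload": {
  "targets": [
    [1,0.8,0.6,0,0,0,0],
    [1,1.6,1.1,0,0,0,0],
    [1,2.1,1.4,0,0,0,0]
  ]
}}

```text
clock: 17.05
position: [0.413, 0.0101, 0.153]
tcp_rot: [[0.093, 0.07, -0.993], [0.814, 0.569, 0.117], [0.573, -0.819, -0.004]]
force: [-3.7, -8.5, 0.3]
opening: 0.0209
```

```bash
python3 look.py 9 0 0
```

```text
[0.413  0.0101 0.153 ] [-3.7146 -8.4591  0.2975] 17.05
[ 0.4125 -0.0509  0.1496] [-51.6167 -32.0185  -6.6593] [ 0.0027  0.003  -0.0006]
side [[277.8776 275.925 ]]
scene [[280.9139 254.8467]]
```

View pics/sc9.png

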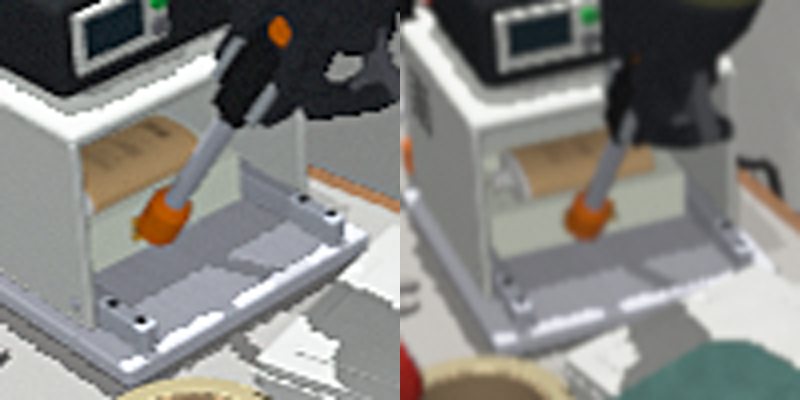

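{"api": "step_arm", "payload": {
  "targets": [
    [1,0.6,0.4,0,0,0,0],
    [1,1.2,0.8,0,0,0,0],
    [1,1.2,0.8,0,0,0,0]
  ]
}}

```text
clock: 17.45
position: [0.4132, 0.0105, 0.1532]
tcp_rot: [[0.093, 0.07, -0.993], [0.816, 0.567, 0.117], [0.571, -0.821, -0.004]]
force: [-4.0, -9.2, -0.0]
opening: 0.0207
```

{"api": "step_arm", "payload": {
  "targets": [
    [1,0.6,0.4,0,0,0,0],
    [1,1.2,0.8,0,0,0,0],
    [1,1.8,1.2,0,0,0,0],
    [1,1.8,1.2,0,0,0,0]
  ]
}}

```text
clock: 17.85
position: [0.4135, 0.0111, 0.1536]
tcp_rot: [[0.093, 0.07, -0.993], [0.818, 0.564, 0.117], [0.568, -0.823, -0.005]]
force: [-6.1, -12.3, 2.3]
opening: 0.0208
```

{"api": "step_arm", "payload": {
  "targets": [
    [1,0.8,0.6,0,0,0,0],
    [1,1.6,1.1,0,0,0,0],
    [1,2.2,1.5,0,0,0,0],
    [1,2.2,1.5,0,0,0,0],
    [1,2.2,1.5,0,0,0,0]
  ]
}}

```text
clock: 18.35
position: [0.4139, 0.0117, 0.1541]
tcp_rot: [[0.093, 0.07, -0.993], [0.82, 0.56, 0.117], [0.565, -0.825, -0.006]]
force: [-8.0, -14.7, 4.8]
opening: 0.0209
```

```bash
python3 look.py 10 0 0
```

```text
[0.4139 0.0117 0.1541] [ -7.9967 -14.6664   4.7542] 18.35
[ 0.4125 -0.0509  0.1496] [-54.0443 -31.5627  -5.9369] [ 0.0041  0.004  -0.0109]
side [[278.0306 275.5752]]
scene [[281.1846 254.5648]]
```

View pics/sc10.png

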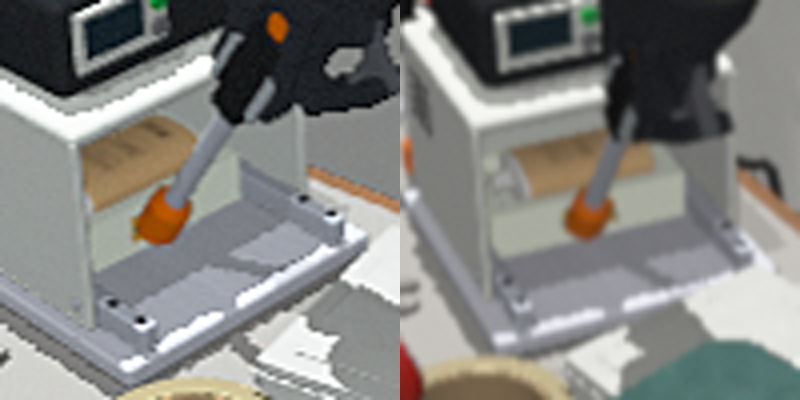

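```bash
python3 - <<'E'
from tgt import *
s=bot.state();R=s['tcp_rot'];d=np.array([np.cos(1.453),np.sin(1.453),0]);print(R.T@d,R.T@[0,0,1])
for p in (s['position']-.005*d,s['position']-.035*d,s['position']-.07*d,s['position']-.07*d+[0,0,.12],s['position']-.07*d+[0,0,.25]): print(p,R.T@(p-s['position'])*1000)
E
```

```text
[ 0.8253  0.5647 -0.001 ] [ 0.5647 -0.8253 -0.0056]
[0.4133 0.0068 0.1541] [-4.1266 -2.8233  0.0048]
[ 0.4098 -0.023   0.1541] [-28.8861 -19.7634   0.0333]
[ 0.4057 -0.0578  0.1541] [-57.7722 -39.5267   0.0666]
[ 0.4057 -0.0578  0.2741] [   9.9863 -138.5637   -0.6073]
[ 0.4057 -0.0578  0.4041] [  83.3914 -245.8538   -1.3373]
```

{"api": "step_arm", "payload": {
  "targets": [
    [1,-0.8,-0.6,0,0,0,0],
    [1,-2,-1.4,0,0,0,0],
    [1,-4,-2.8,0,0,0,0],
    [1,-10,-7,0,0,0,0],
    [1,-20,-14,0,0,0,0],
    [1,-33,-23,0,0,0,0],
    [1,-47,-32,0,0,0,0],
    [1,-58,-39.5,0,0,0,0],
    [1,-58,-39.5,0,0,0,0],
    [1,-58,-39.5,0,0,0,0]
  ]
}}

```text
clock: 19.45
position: [0.4058, -0.0582, 0.1539]
tcp_rot: [[0.094, 0.071, -0.993], [0.82, 0.561, 0.118], [0.565, -0.825, -0.005]]
force: [-0.6, -0.2, -1.5]
opening: 0.0206
```

```bash
python3 look.py 11 0.25 0.012
```

```text
[ 0.4058 -0.0582  0.1539] [-0.6386 -0.172  -1.5077] 19.45
[ 0.4111 -0.0629  0.3996] [ 135.5758 -204.9698   -7.1812] [ 0.0044  0.0029 -0.0102]
side [[299.7699 288.2143]]
scene [[292.5895 269.6951]]
```

View pics/sc11.png

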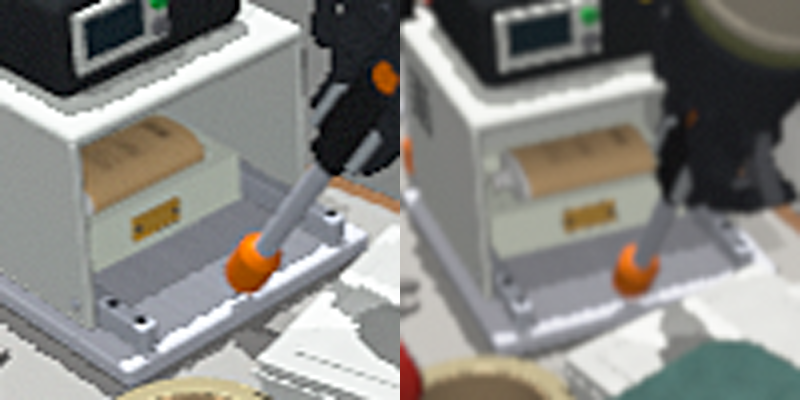

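{"api": "step_arm", "payload": {
  "targets": [
    [1,17,-25,0,0,0,0],
    [1,42,-62,0,0,0,0],
    [1,68,-100,0,0,0,0],
    [1,94,-137,-1,0,0,0],
    [1,120,-175,-1,0,0,0],
    [1,138,-203,-1,0,0,0],
    [1,138,-203,-1,0,0,0]
  ]
}}

```text
clock: 20.25
position: [0.4062, -0.0584, 0.4045]
tcp_rot: [[0.088, 0.075, -0.993], [0.823, 0.557, 0.115], [0.562, -0.827, -0.013]]
force: [0.6, 0.1, -1.0]
opening: 0.0211
```

```bash
python3 - <<'E'
from tgt import *
s=bot.state();print(s['position'],s['joint_pos'])
R=np.array([[.0652,0,-.9979],[.9979,0,.0652],[0,-1,0]])
p0=s['position'];p1=np.array([.3662,.3436,.40])
for f in (.12,.25,.37,.5,.62,.75,.87,1): print(s['tcp_rot'].T@(p1-p0)*1000*f)
print(Ro.from_matrix(s['tcp_rot'].T@R).as_rotvec())
E
```

```text
[ 0.4062 -0.0584  0.4045] [-0.7075 -0.2769  1.6892  0.5507  2.0167 -1.9978]
[38.9638 26.9369 10.3164]
[81.1747 56.1185 21.4925]
[120.1385  83.0554  31.809 ]
[162.3493 112.237   42.9851]
[201.3131 139.1739  53.3015]
[243.524  168.3556  64.4776]
[282.4878 195.2925  74.794 ]
[324.6986 224.4741  85.9702]
[ 0.0278 -0.0445  0.5959]
```

{"api": "step_arm", "payload": {
  "targets": [
    [1,25,17,6,0,0,0.05],
    [1,62,43,16,0.01,-0.01,0.15],
    [1,99,69,26,0.01,-0.02,0.27],
    [1,136,94,36,0.015,-0.03,0.4],
    [1,173,120,46,0.02,-0.04,0.52],
    [1,210,145,56,0.028,-0.0445,0.596],
    [1,247,171,65,0.028,-0.0445,0.596],
    [1,284,196,75,0.028,-0.0445,0.596],
    [1,325,224,86,0.028,-0.0445,0.596],
    [1,325,224,86,0.028,-0.0445,0.596]
  ]
}}

```text
clock: 21.25
position: [0.3642, 0.3465, 0.399]
tcp_rot: [[0.062, -0.002, -0.998], [0.998, -0.001, 0.062], [-0.001, -1.0, 0.002]]
force: [1.4, -0.2, -0.0]
opening: 0.0207
```

{"api": "step_arm", "payload": {
  "targets": [
    [1,0,0,0,0,0,0],
    [1,0,0,0,0,0,0]
  ]
}}

```text
clock: 21.45
position: [0.3629, 0.3474, 0.3969]
tcp_rot: [[0.058, -0.005, -0.998], [0.998, -0.003, 0.058], [-0.004, -1.0, 0.005]]
force: [-0.7, -0.4, -0.3]
opening: 0.0208
```

```bash
python3 - <<'E'
from tgt import *
s=bot.state();print(s['clock'],s['position'],s['tcp_rot'])
for n in ('wrist','side','scene'): save(n,n+'12.png')
R=s['tcp_rot'];tip=s['position']+.1485*R[:,1]
print('tip',tip)
pts=[tip,tip-.034*R[:,1],tip-.12*R[:,1],[.3645,.3434,.058]]
ims=[]
for n,o in(('side',(130,140)),('scene',(160,110))):
    a=cv2.imread('pics/%s12.png'%n)[o[1]:o[1]+130,o[0]:o[0]+130];a=cv2.resize(a,(390,390),interpolation=cv2.INTER_CUBIC)
    for p in proj(camera_model(n),pts): cv2.drawMarker(a,tuple(int(t) for t in (p-o)*3),(255,0,255),0,9,1)
    ims.append(a)
cv2.imwrite('pics/m12.png',np.hstack(ims))
E
```

```text
21.45 [0.3629 0.3474 0.3969] [[ 0.0583 -0.005  -0.9983]
 [ 0.9983 -0.0032  0.0583]
 [-0.0035 -1.      0.0048]]
tip [0.3621 0.3469 0.2484]
```

View pics/m12.png

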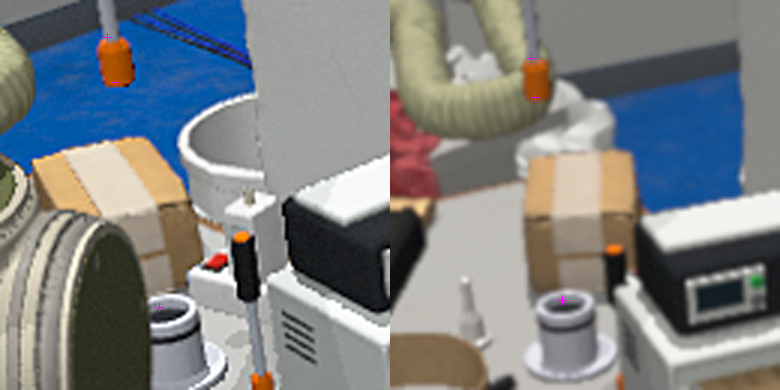

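View pics/wrist12.png

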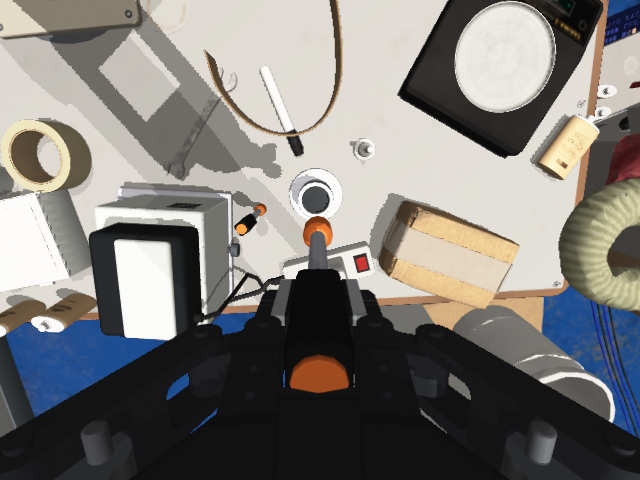

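```bash
python3 - <<'E'
from tgt import *
print(bot.state()['position'],bot.state()['joint_vel'])
W=camera_model('wrist');im=save('wrist','w13.png');print(bot.state()['position'])
np.save('W13.npy',W,allow_pickle=True)
s=bot.state();R=s['tcp_rot']
tip=s['position']+.1485*R[:,1]
pts=[tip,tip-.034*R[:,1],[.3645,.3434,.058],[.3645,.3434,.007]]
o=(270,150);a=cv2.resize(cv2.imread('pics/w13.png')[o[1]:o[1]+110,o[0]:o[0]+110],(660,660)[:2],interpolation=cv2.INTER_CUBIC)[:600]
for p in proj(W,pts): print(p);cv2.drawMarker(a,tuple(int(t) for t in (p-o)*6),(255,0,255),0,9,1)
cv2.imwrite('pics/z13.png',a)
b=cv2.resize(cv2.imread('pics/scene12.png')[195:245,195:245],(400,400),interpolation=cv2.INTER_CUBIC)
c=cv2.resize(cv2.imread('pics/side12.png')[230:280,165:215],(400,400),interpolation=cv2.INTER_CUBIC)
cv2.imwrite('pics/z14.png',np.hstack([b,c]))
E
```

```text
[0.3643 0.3455 0.3987] [-0.0137 -0.0106 -0.0064 -0.0002 -0.002   0.0029]
[0.3645 0.3454 0.399 ]
[318.9748 227.3962]
[319.0053 237.6524]
[317.7875 196.4627]
[317.9141 191.8662]
```

View pics/z13.png

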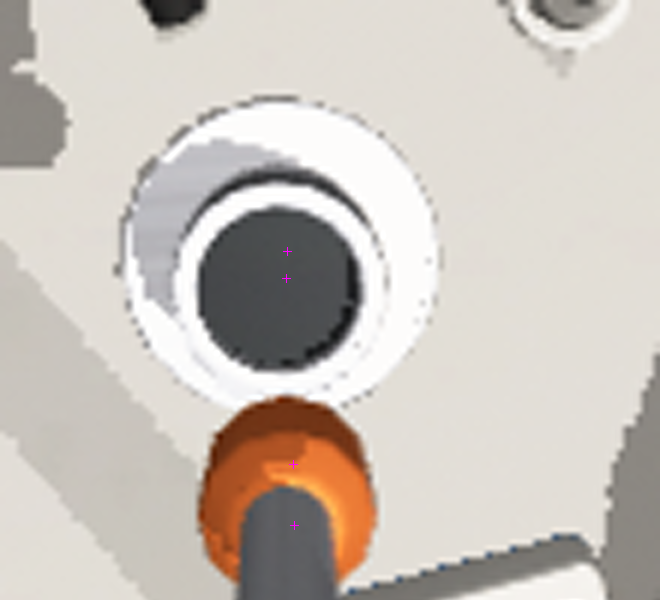

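View pics/z14.png

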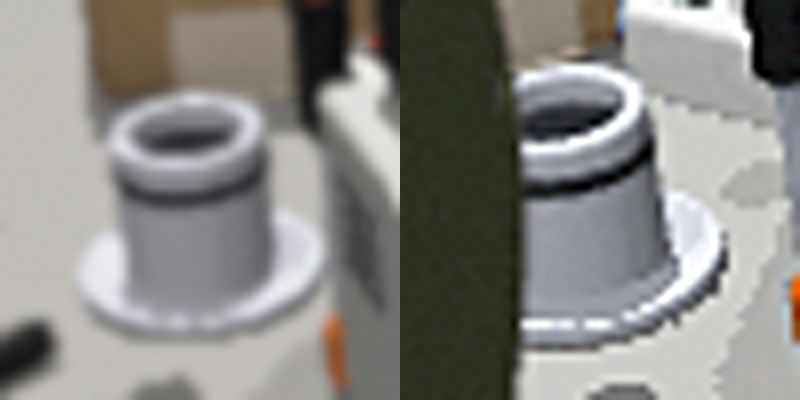

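```bash
python3 - <<'E'
from tgt import *
S=camera_model('scene');D=camera_model('side');W=camera_model('wrist')
print(atz(S,(218.4,212.2),.058),atz(D,(185.6,243.5),.058),atz(W,(316.5,198.2),.058),atz(W,(316.7,192.7),.007))
# flange: scene extents 78..325 -> , bottom 330
print(atz(S,(195+203/8,195+272/8),.007))
s=bot.state();print(s['position'],s['position']+.1485*s['tcp_rot'][:,1])
E
```

```text
[0.3622 0.3312 0.058 ] [0.3654 0.3352 0.058 ] [0.3673 0.3414 0.058 ] [0.3661 0.3414 0.007 ]
[0.3618 0.3301 0.007 ]
[0.3645 0.3454 0.399 ] [0.3642 0.3452 0.2505]
```

{"api": "step_arm", "payload": {
  "targets": [
    [1,-2,20,-1,0,0,0],
    [1,-5,60,-1,0,0,0],
    [1,-5,100,-1,0,0,0],
    [1,-5,140,-1,0,0,0],
    [1,-5,165,-1,0,0,0],
    [1,-5,177,-1,0,0,0],
    [1,-5,177,-1,0,0,0],
    [1,-5,177,-1,0,0,0]
  ]
}}

```text
clock: 22.45
position: [0.3657, 0.3402, 0.2238]
tcp_rot: [[0.064, 0.0, -0.998], [0.998, 0.0, 0.064], [0.0, -1.0, -0.0]]
force: [-0.3, 0.3, -1.1]
opening: 0.021
```

```bash
cat > lk.py <<'E'
from tgt import *
k=sys.argv[1]
W=camera_model('wrist');s=bot.state();save('wrist','w%s.png'%k);save('side','s%s.png'%k);save('scene','c%s.png'%k)
R=s['tcp_rot'];tip=s['position']+.1485*R[:,1];print(s['clock'],s['position'],R[:,1],'tip',tip,s['force'])
im=[]
for f,o in(('w',(260,180)),('s',(150,190)),('c',(180,165))):
    im.append(cv2.resize(cv2.imread('pics/%s%s.png'%(f,k))[o[1]:o[1]+80 + (20 if f=='w' else 0),o[0]:o[0]+80+ (20 if f=='w' else 0)],(266,266) if f!='w' else (266,266),interpolation=cv2.INTER_CUBIC))
cv2.imwrite('pics/m%s.png'%k,np.hstack(im))
E
python3 lk.py 15
```

```text
22.45 [0.3657 0.3402 0.2238] [ 0.      0.0003 -1.    ] tip [0.3658 0.3402 0.0753] [-0.2818  0.2752 -1.0562]
```

View pics/m15.png

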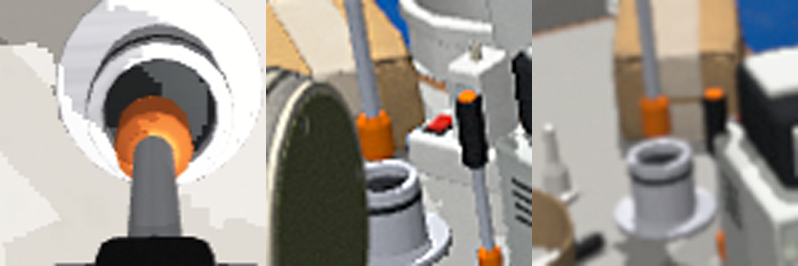

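View pics/w15.png

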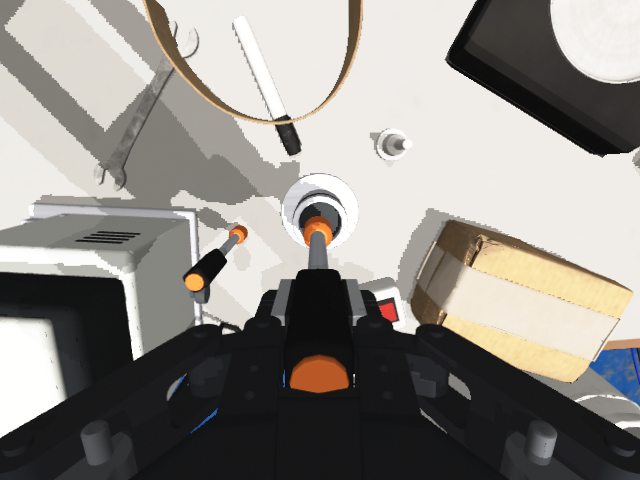

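```bash
python3 - <<'E'
from tgt import *
W=camera_model('wrist')
print(atz(W,(320.3,222.4),.058)); print(proj(W,[[.3658,.3402,.0753],[.3658,.3402,.1093]]))
ph=np.linspace(0,6.28,9)[:8]
for c in((.3658,.3412),(.3665,.3414)):
  p=proj(W,[[c[0]+.02*np.cos(t),c[1]+.02*np.sin(t),.058] for t in ph]);print(((p-[260,180])*2.66).round().tolist())
E
```

```text
[0.366  0.3421 0.058 ]
[[318.2163 226.6863]
 [318.2204 236.8873]]
[[161.0, 167.0], [200.0, 149.0], [215.0, 109.0], [196.0, 70.0], [154.0, 55.0], [114.0, 75.0], [100.0, 116.0], [120.0, 154.0]]
[[162.0, 169.0], [201.0, 151.0], [216.0, 111.0], [197.0, 72.0], [155.0, 57.0], [115.0, 77.0], [101.0, 118.0], [121.0, 156.0]]
```

{"api": "step_arm", "payload": {
  "targets": [
    [1,1.5,5,0,0,0,0],
    [1,1.5,12,0,0,0,0],
    [1,1.5,20,0,0,0,0],
    [1,1.5,27,0,0,0,0],
    [1,1.5,30,0,0,0,0]
  ]
}}

```text
clock: 23.1
position: [0.3653, 0.3418, 0.1926]
tcp_rot: [[0.064, -0.001, -0.998], [0.998, -0.0, 0.064], [-0.0, -1.0, 0.001]]
force: [-0.1, -0.5, -2.1]
opening: 0.0205
```

```bash
python3 lk.py 16
```

```text
23.1 [0.3653 0.3418 0.1926] [-0.0008 -0.0003 -1.    ] tip [0.3652 0.3418 0.0441] [-0.0962 -0.458  -2.1277]
```

View pics/m16.png

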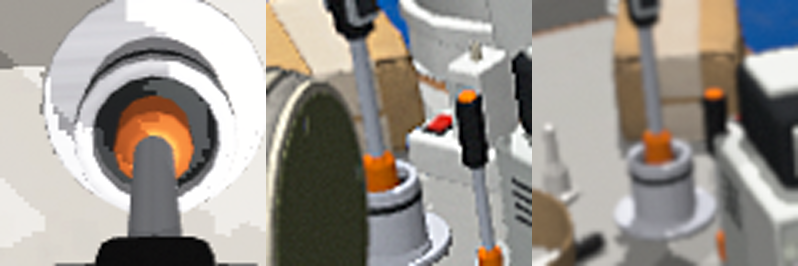

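Tip is inside the bore, centred. Lower the rest of the way.

{"api": "step_arm", "payload": {
  "targets": [
    [1,0,6,0,0,0,0],
    [1,0,14,0,0,0,0],
    [1,0,22,0,0,0,0],
    [1,0,28,0,0,0,0],
    [1,0,32,0,0,0,0],
    [1,0,33,0,0,0,0]
  ]
}}

```text
clock: 23.85
position: [0.3655, 0.3419, 0.1599]
tcp_rot: [[0.064, -0.001, -0.998], [0.998, -0.0, 0.064], [-0.0, -1.0, 0.001]]
force: [0.1, 0.2, -1.4]
opening: 0.0208
```

{"api": "step_arm", "payload": {
  "targets": [
    [1,0,1,0,0,0,0],
    [1,0,2,0,0,0,0],
    [1,0,3,0,0,0,0]
  ]
}}

```text
clock: 24.15
position: [0.3656, 0.342, 0.1572]
tcp_rot: [[0.064, -0.0, -0.998], [0.998, 0.0, 0.064], [0.0, -1.0, 0.0]]
force: [-0.0, 0.1, -0.5]
opening: 0.0211
```

{"api": "step_arm", "payload": {
  "targets": [
    [1,0,1,0,0,0,0],
    [0.3,0,1,0,0,0,0],
    [0,0,1,0,0,0,0],
    [-0.5,0,1,0,0,0,0],
    [-1,0,1,0,0,0,0],
    [-1,0,1,0,0,0,0],
    [-1,0,1,0,0,0,0],
    [-1,0,1,0,0,0,0]
  ]
}}

```text
clock: 24.95
position: [0.3656, 0.342, 0.1561]
tcp_rot: [[0.064, -0.0, -0.998], [0.998, 0.0, 0.064], [0.0, -1.0, 0.0]]
force: [-0.3, -0.2, 0.3]
opening: 0.0852
```

{"api": "step_arm", "payload": {
  "targets": [
    [-1,0,-5,0,0,0,0],
    [-1,0,-20,0,0,0,0],
    [-1,0,-50,0,0,0,0],
    [-1,0,-90,0,0,0,0],
    [-1,0,-135,0,0,0,0],
    [-1,0,-180,0,0,0,0],
    [-1,0,-220,0,0,0,0],
    [-1,0,-220,0,0,0,0]
  ]
}}

```text
clock: 25.75
position: [0.3671, 0.3431, 0.3851]
tcp_rot: [[0.064, 0.01, -0.998], [0.998, 0.008, 0.064], [0.008, -1.0, -0.009]]
force: [-0.2, -0.1, 0.2]
opening: 0.0856
```

```bash
python3 lk.py 17; python3 look.py 18 0 0|head -1; python3 - <<'E'
import cv2,numpy as np
a=cv2.resize(cv2.imread('pics/w17.png'),(400,300));b=cv2.imread('pics/c18.png');c=cv2.imread('pics/s18.png')
cv2.imwrite('pics/f.png',np.vstack([np.hstack([cv2.resize(b[140:320,180:420],(400,300)),cv2.resize(c[140:320,150:390],(400,300))]),np.hstack([a,a*0])]))
E
```

```text
25.75 [0.3671 0.3431 0.3851] [ 0.0099  0.0078 -0.9999] tip [0.3686 0.3443 0.2366] [-0.1865 -0.0558  0.1729]
[0.3657 0.342  0.3769] [ 0.1893 -0.4897 -1.179 ] 25.9
```

View pics/f.png

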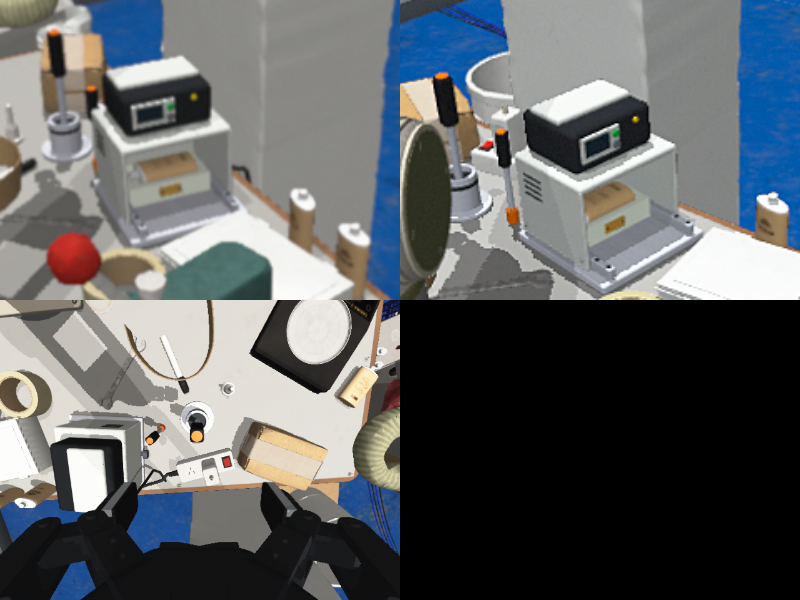

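{"api": "step_arm", "payload": {
  "targets": [
    [-1,0,0,0,0,0,0],
    [-1,0,0,0,0,0,0],
    [-1,0,0,0,0,0,0]
  ]
}}

```text
clock: 26.3
position: [0.365, 0.3415, 0.3743]
tcp_rot: [[0.064, -0.003, -0.998], [0.998, -0.002, 0.064], [-0.002, -1.0, 0.003]]
force: [-0.3, -1.0, 0.1]
opening: 0.0853
```

```bash
python3 -c "
from bench import bot
print(bot.hand_in()); print(bot.state()['clock'])"
```

```text
the job is handed in; nothing more can be done
None
the job is handed in; nothing more can be done
```

I took the rod from its pot and leaned it about 35°. I then pushed the cradle on its brass plate at about 10 mm/s, in small force-checked steps, for roughly 50 to 55 mm. The job was handed in at about 26 s; no verdict is reported.

- **Stop:** the horizontal force while sliding was about 3 to 6 N. At the end it climbed over successive presses to about 17 N while the tip stopped moving. I read that as the cradle fully against the stop, and stayed under the 25 N limit.
- **Last pictures:** the cradle is in the hood with the bottle lying in its pocket. The rod stands upright, tip down, in its pot. The gripper is open and clear above it, and I saw no sign that the bystanders had moved.
- **Disagreement:** the scene and side cameras put the pot about 7 to 10 mm nearer in y than the wrist camera did. I used the closer wrist view, and the rod went in without any contact force.
- **Correction on the way:** the first contact on the plate was about 6 mm off centre, so I backed off, re-centred and pushed again.

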